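# Free the used-up roll from its spring spindle holder

### The job

The paper roll in the holder is used up: slip the forked key over the pin between the collar and the cheek, push the collar sideways without forcing it until the pin leaves its cup, then raise that end and let the pin spring out to rest in the notch on top of the cheek. Lay the key on the table, clear of holder and tray. Then take the spindle with its empty core and set it down, not dropped, lying along the middle of the white tray, leaving the bottle, jar and mould where they are.

Things in the scene. Friction and masses are not known exactly. Their poses are not given: they have to be found in the camera images.
- holder: Fixed aluminium roll holder: base plate 80 (x) x 235 (y) x 10 mm, two upright cheeks 56 mm wide in x, whose inner faces stand at y = -90 and +90 mm; the -y cheek is 13 mm thick, the +y cheek 18 mm. Origin: centre of the base's underside; x across the spindle, away from the robot (within 0.3 rad), y along the spindle, z up. The +y cheek is flat on top, 101.5 mm high.
- cup (a point): Centre of the mouth of the -y cheek's cup: holder x 0, y -90, z 85 mm. Both cheeks have such a blind cup, 13 mm square, open to the inside, floor at z = 80.5 mm (spindle axis at z = 85 mm): 9 mm deep in the -y cheek, 15 mm in the +y cheek.
- notch (a point): Parking notch on top of the -y cheek: centre of its flat seat, holder x 0, y -96.5, z 101.5 mm; 20 mm wide in x, between two horns reaching z = 111.5 mm. With the pin parked here the +y end still sits up to 15 mm deep in its cup; drawing the spindle that far towards -y brings the collar against this cheek, and the spring then gives way (up to 6 N).
- spindle: Loose spring spindle with empty cardboard core between the cups, 0.13 to 0.2 kg. Origin on its axis, mid-core; y along the axis, as the holder's y at the start. Core 44 mm diameter, 136 mm long (y -68 to +68 mm), to be gripped. +y end: rigid round-ended pin, 9 mm diameter, to y = +93 mm. -y end: sprung stem with a collar and a pin, to y = -111 mm.
- plunger (a joint): How far the collar with its pin is pushed into the spindle (towards +y), m: 0 at the start, -0.003 fully sprung out, 0.0135 at the hard stop. Spring 2.5 N at 0, 5.9 N at the stop. The pin is out of the -y cup from about 0.009 on; the travel is too short to free the +y end.
- collar (a point): Centre of the collar's outer face, on the spindle's axis, facing the -y cheek. The round collar is 28 mm in diameter, 6 mm thick. At the start 11 mm lie between this face and the cheek's inner face: room for the 5 mm fork.
- pin_tip (a point): End of the sprung round-ended steel pin (9 mm diameter), on the axis, 20 mm beyond the collar's outer face; at the start it touches the bottom of the -y cup.
- key: Loose forked key lying on the table, 165 mm long, 32 mm high, 0.12 kg. Origin on its underside, x along it towards the fork, z up. Black handle x -80 to +20 mm, 22 mm wide (y), 32 mm high. Steel head: upright plate 5 mm thick, centred on y = 0, x 15 to 85 mm, ending in two prongs one above the other; the lower prong carries the pin in lifting.
- slot (a point): Where the pin sits in the key's slot: key x 65, y 0, z 16 mm. The slot is open to +x, x 45 to 85 mm, z 9 to 23 mm, between the prongs (9 mm high each).
- tray: Fixed white open tray 260 (x) x 140 (y) x 36 mm high, walls 4 mm, inner floor about 4 mm above the table. Origin at the centre of its underside, x along its long side. It and the key may have swapped sides.
- bottle: White bottle with a red cap, 68 mm diameter, 200 mm high; bystander. Origin at the centre of its underside.
- jar: Glass jar with a black lid, 80 mm diameter, 75 mm high; bystander. Origin at the centre of its underside.
- mould: Black six-cell mould 120 x 85 x 28 mm; bystander. Origin at the centre of its underside.
Mind the look-alikes: they are no part of the job. There is more than one size of the holder; the job needs the larger. There is more than one size of the key; the one meant has the size given above.

How it is judged:
By the outcome, as a careful person would: the job done as asked, in the order asked, and still so for the second after the job is handed in, with the robot touching nothing.
It also fails if it takes over 69 s, if anything falls off the work surface, if the arm or the gripper's body presses on something with over 40 N, if the wrist force passes 120 N, or if a joint passes its speed limit or range.

### The arm

A 6-joint arm with a two-finger parallel gripper is mounted at the origin on the work surface. World frame = base frame: x ahead of the robot, y to its left, z up, the work surface at z = 0. Lengths are in m, angles in rad, forces in N, time in s.
With the tool pointing down it reaches from about 0.425 to 0.95 m from the base axis. Payload 3.5 kg.
Tool frame: the origin (TCP) lies at the very end of the fingers, on their centre line; the grasp point (between the pads) lies behind it (ctrl.grasp_offset is the z of the grasp point in the tool frame, in m); z points along the fingers, x is the direction in which the jaws open and shut, and the axes are right-handed (so a half turn about z gives the same grasp; the last joint's range is limited). The gripper opens to 85 mm and grips with 20 to 120 N. Pads are 22 mm wide; open, the fingers measure 114 mm over their backs; the gripper's body (76 mm by 85 mm) begins 54 mm behind the grasp point. The pads swing forward as they close: fully open they stand 13 mm farther back than shut.
Start: joints at [-0.15, 0.286, 1.577, -0, 1.279, -0.15], TCP at [0.675, 0, 0.231] pointing down, gripper open.
Joint ranges: [-2.77, 2.77], [-0.9, 2.22], [0.21, 2.48], [-1.53, 4.67], [0.24, 2.81], [-2.84, 2.84]. Speed limits (rad/s): [2.79, 2.79, 3.14, 3.14, 3.14, 3.14].

### API

Orientations are given as a unit quaternion [x, y, z, w].
In Python, from plant import ctrl gives the robot as it stands.
- The arm moves only by the shell command python3 -m jog 'ROWS' [FORCE]. ROWS is JSON, a list of rows, each an object with "grip": the closure, from 0 (fully open) to 1 (shut); "xyz": the shift along the tool's x, y, z in m, a list of three; "dr": the turn, a rotation vector about the tool's x, y, z in rad, a list of three. A call has 1 to 12 rows; each row is the pose to reach, as a shift and turn from the pose commanded when the call began, along the tool's axes at that moment; what a row does not reach only later rows make up. A row lasts 1/12 s, in which the tool goes at most 41.7 mm and 7.16 degrees, less where a joint would pass 70% of its speed; a pose out of reach is approached as far as the arm can. A call with a gripper value outside its range is refused whole. The fingers move at their own pace and stop on an object; FORCE is the grip in N (left out, the last holds). Time passes only in rows, so rows that repeat a pose let the fingers close. It gives the time, the measured TCP pose, the force and the opening at its end, in the units of the state.
- ctrl.get_state(): the state, without advancing time (a new reading comes with each control period).
- ctrl.read_camera(name): name is "scene" or "side" or "wrist"; returns the picture (384x512x3 uint8, red, green, blue); there is no depth.
- ctrl.get_calibration(name): a dict with "mtx" (3x3 intrinsics, pixels), "R" (3x3) and "t" (3): a world point X has camera coordinates R X + t; the wrist camera has in their place "hand_eye" (4x4, takes a point from camera to tool coordinates, whose origin is the TCP and whose axes are the tool frame's). Camera axes: x right, y down, z forward; pixel columns grow to the right and rows downward; lengths in m; the calibration is good to about 2 mm. A picture is of the moment at which its call begins: read the wrist's pose just before it. get_calibration takes no time and is no camera call.
- ctrl.sign_off(): hands the job in, once; it reports no verdict.
The state is a dict: "time": time; "qpos": joint angles; "dq": joint speeds; "joint_efforts": joint torques, N m; "eef_pos": TCP position; "tcp_rot": TCP orientation; "contact_force": force on the tool from outside, world axes, zero at the start; "wrist_torque": the same for the moment, N m; "opening": opening from 0.0 (shut) to 1.0 (fully open).
Only numpy, scipy, OpenCV 4.12 (cv2) and the standard library are available. Lean on these libraries where they do the work, as an engineer would, in place of code of your own. Each camera call takes 0.05 s, during which the arm holds its last target.

## Working session

There is one attempt and no reset: what is moved stays moved. The work goes in short steps, Python scripts to look and compute and a shell command to move; the robot and the scene stay as the last step left them, time stands still between calls to the robot, and variables do not carry over. Pictures are saved under pics/ and viewed, and the job is handed in when it is done.

```bash
ls; mkdir -p pics
python3 - <<'E'
from plant import ctrl
import cv2,numpy as np
np.set_printoptions(precision=4,suppress=True)
s=ctrl.get_state();print(s, ctrl.grasp_offset)
for n in ["scene","side","wrist"]:
    im=ctrl.read_camera(n); cv2.imwrite(f"pics/{n}0.png",im[:,:,::-1]); print(n,ctrl.get_calibration(n))
E
```

```text
pics
{'time': 0.0, 'qpos': array([-0.15  ,  0.2871,  1.5782,  0.    ,  1.2786, -0.15  ]), 'dq': array([ 0.0001,  0.0008,  0.002 , -0.0002, -0.0009,  0.    ]), 'joint_efforts': array([ -0.0002, -40.5981, -29.2628,  -0.0002,   0.0058,   0.    ]), 'eef_pos': array([0.6743, 0.0001, 0.23  ]), 'tcp_rot': array([ 1.    , -0.    , -0.0012, -0.0002]), 'contact_force': array([0.0567, 0.6535, 0.6849]), 'wrist_torque': array([ 0.0108, -0.0308, -0.0321]), 'opening': 0.9977108211763027} -0.0187
scene {'mtx': array([[441.1188,   0.    , 251.6367],
       [  0.    , 441.1188, 190.4099],
       [  0.    ,   0.    ,   1.    ]]), 'R': array([[ 0.5324,  0.8465,  0.0084],
       [ 0.739 , -0.46  , -0.4922],
       [-0.4128,  0.2682, -0.8704]]), 't': array([-0.3611, -0.3886,  1.4958])}
side {'mtx': array([[425.6932,   0.    , 258.149 ],
       [  0.    , 425.6932, 187.3236],
       [  0.    ,   0.    ,   1.    ]]), 'R': array([[ 0.8053, -0.5928,  0.008 ],
       [-0.308 , -0.4298, -0.8488],
       [ 0.5066,  0.681 , -0.5287]]), 't': array([-0.4333,  0.2751,  0.9685])}
wrist {'mtx': array([[305.1899,   0.    , 258.6629],
       [  0.    , 305.1899, 188.8004],
       [  0.    ,   0.    ,   1.    ]]), 'hand_eye': array([[ 1.    , -0.0005, -0.0008,  0.0002],
       [ 0.0007,  0.9653,  0.2612, -0.067 ],
       [ 0.0006, -0.2612,  0.9653, -0.1424],
       [ 0.    ,  0.    ,  0.    ,  1.    ]])}
```

View pics/scene0.png

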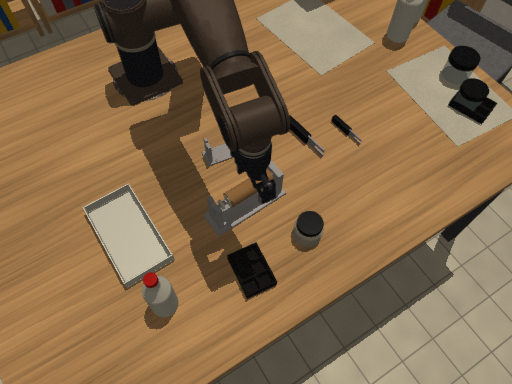

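View pics/side0.png

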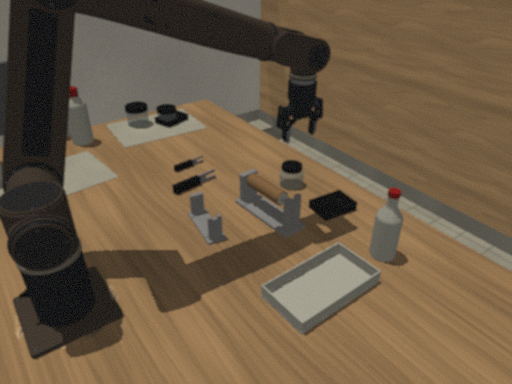

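View pics/wrist0.png

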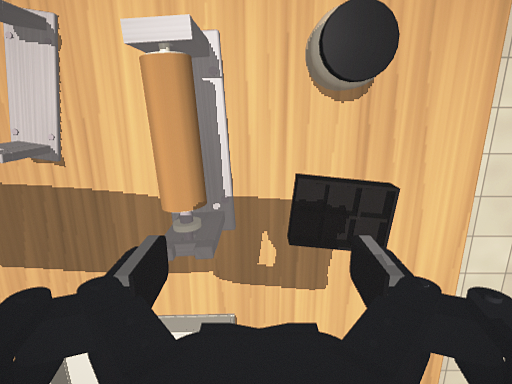

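The wrist view shows the holder with the core between about (165,30) and (195,245). Its collar end is at (187,225), the mould is at (343,215) and the jar at (355,45). In the scene view there are two keys, at (305,137) and (345,130), and the tray is at (128,235). A second, smaller holder sits at (215,152). Next I'll look at enlarged crops.

```bash
cat > h.py <<'E'
import numpy as np,cv2
from scipy.spatial.transform import Rotation as Rn
from plant import ctrl
np.set_printoptions(precision=4,suppress=True)
def cam(n,s=None):
    c=ctrl.get_calibration(n);K=np.array(c['mtx'])
    if n=='wrist':
        s=s or ctrl.get_state(); T=np.eye(4);T[:3,:3]=Rn.from_quat(s['tcp_rot']).as_matrix();T[:3,3]=s['eef_pos']
        M=T@np.array(c['hand_eye']);R=M[:3,:3].T;return K,R,-R@M[:3,3]
    return K,np.array(c['R']),np.array(c['t'])
def ray(C,uv,z):
    K,R,t=C;o=-R.T@t;d=R.T@np.linalg.inv(K)@np.array([uv[0],uv[1],1.]);return o+d*(z-o[2])/d[2]
def proj(C,X):
    K,R,t=C;p=K@(R@np.array(X)+t);return p[:2]/p[2]
def tri(obs):
    A=[];b=[]
    for C,uv in obs:
        K,R,t=C;o=-R.T@t;d=R.T@np.linalg.inv(K)@np.array([uv[0],uv[1],1.]);d/=np.linalg.norm(d);P=np.eye(3)-np.outer(d,d);A.append(P);b.append(P@o)
    A=np.vstack(A);b=np.hstack(b);x=np.linalg.lstsq(A,b,rcond=None)[0];return x,np.linalg.norm(A@x-b)
def shot(n,name):
    s=ctrl.get_state();im=ctrl.read_camera(n)[:,:,::-1].copy();cv2.imwrite(f'pics/{name}.png',im);C=cam(n,s)
    np.savez(f'pics/{name}.npz',K=C[0],R=C[1],t=C[2]);return im,C
def load(name):
    d=np.load(f'pics/{name}.npz');return cv2.imread(f'pics/{name}.png'),(d['K'],d['R'],d['t'])
def crop(im,x0,y0,x1,y1,k,name):
    cv2.imwrite(f'pics/{name}.png',cv2.resize(im[y0:y1,x0:x1],None,fx=k,fy=k,interpolation=cv2.INTER_CUBIC))
E
python3 - <<'E'
from h import *
im=cv2.imread('pics/scene0.png');crop(im,190,95,370,235,4.4,'c1')
im=cv2.imread('pics/side0.png');crop(im,160,140,320,250,5,'c2')
C=cam('scene')
for uv in [(287,122),(323,154),(333,117),(360,143),(85,211),(128,187),(172,255),(127,284),(210,165)]: print(uv,ray(C,uv,0.03))
E
```

```text
(287, 122) [0.4348 0.2821 0.03  ]
(323, 154) [0.5898 0.3053 0.03  ]
(333, 117) [0.4943 0.4154 0.03  ]
(360, 143) [0.6166 0.4241 0.03  ]
(85, 211) [ 0.3965 -0.3626  0.03  ]
(128, 187) [ 0.3889 -0.2313  0.03  ]
(172, 255) [ 0.6369 -0.2192  0.03  ]
(127, 284) [ 0.6462 -0.3504  0.03  ]
(210, 165) [0.4468 0.0019 0.03  ]
```

View pics/c1.png

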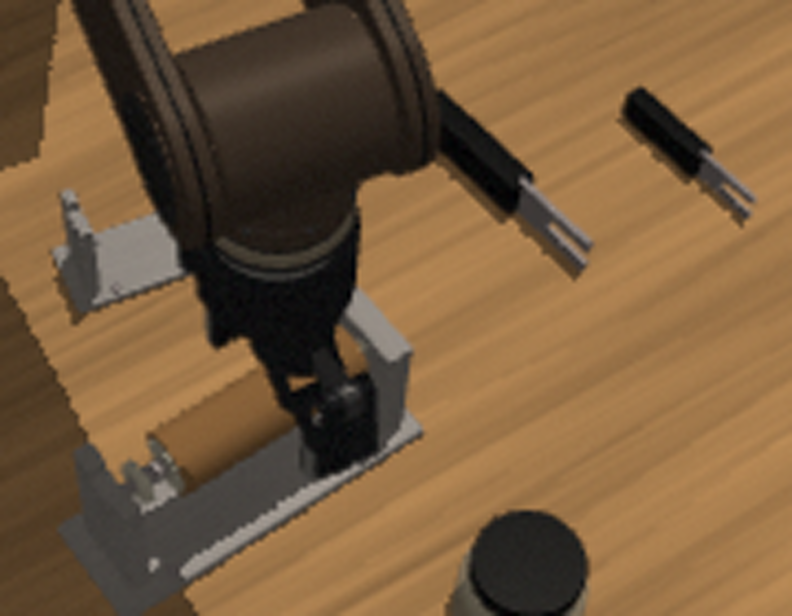

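View pics/c2.png

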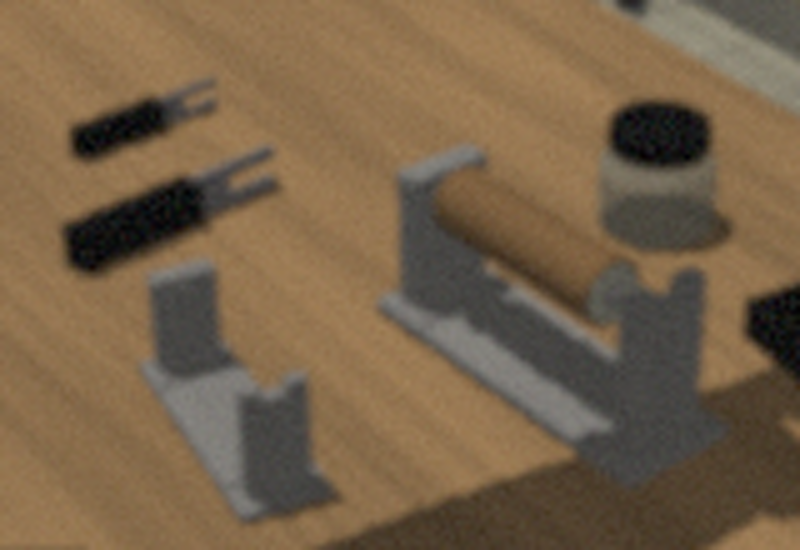

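The two keys in the scene view are A at (287..323,122..154), about 160 mm long with the heel partly hidden, and B at (333..360,117..143), about 123 mm. A fits the 165 mm length; B is the small look-alike. The holder meant is the one carrying the core at (245,195). The smaller, empty holder at (215,152) is the decoy. Next I'll go over key A with the tool turned, which also confirms the choice close up.

```bash
python3 -m jog '[{"grip":0,"xyz":[-0.175,-0.29,0.0],"dr":[0,0,1.42]},{"grip":0,"xyz":[-0.175,-0.29,0.0],"dr":[0,0,1.42]},{"grip":0,"xyz":[-0.175,-0.29,0.0],"dr":[0,0,1.42]},{"grip":0,"xyz":[-0.175,-0.29,0.0],"dr":[0,0,1.42]},{"grip":0,"xyz":[-0.175,-0.29,0.0],"dr":[0,0,1.42]},{"grip":0,"xyz":[-0.175,-0.29,0.0],"dr":[0,0,1.42]},{"grip":0,"xyz":[-0.175,-0.29,0.0],"dr":[0,0,1.42]},{"grip":0,"xyz":[-0.175,-0.29,0.0],"dr":[0,0,1.42]},{"grip":0,"xyz":[-0.175,-0.29,0.0],"dr":[0,0,1.42]},{"grip":0,"xyz":[-0.175,-0.29,0.0],"dr":[0,0,1.42]},{"grip":0,"xyz":[-0.175,-0.29,0.0],"dr":[0,0,1.42]},{"grip":0,"xyz":[-0.175,-0.29,0.0],"dr":[0,0,1.42]}]'
python3 - <<'E'
from h import *
im,C=shot('wrist','w1'); s,_=shot('scene','s1');shot('side','d1')
print(ctrl.get_state()['tcp_rot'],ctrl.get_state()['time'])
cv2.imwrite('pics/w1b.png',cv2.resize(im,None,fx=1.5,fy=1.5,interpolation=cv2.INTER_CUBIC))
crop(s,190,130,320,240,6,'s1c')
E
```

```text
time: 1.15
eef_pos: [0.4993, 0.2906, 0.231]
tcp_rot: [0.757, -0.653, -0.0, 0.0]
contact_force: [0.4, 0.9, -0.8]
opening: 1.004
[ 0.759  -0.6511 -0.0001  0.0003] 1.3
```

View pics/w1b.png

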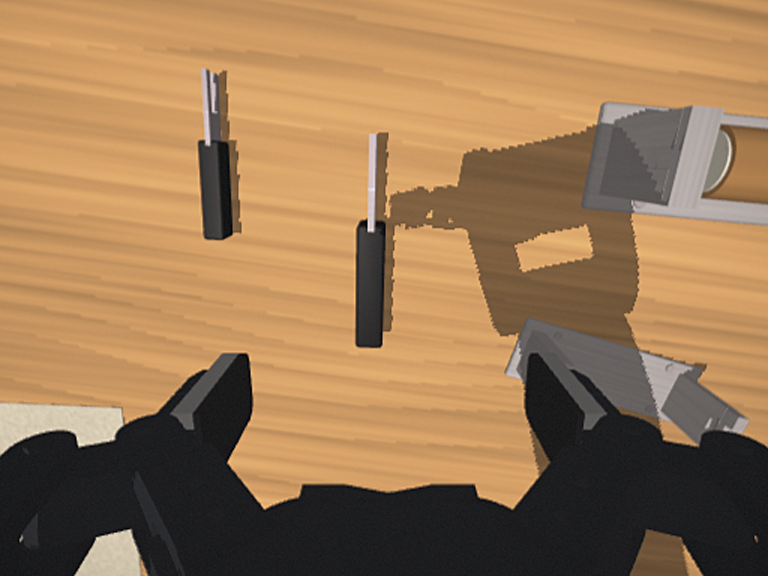

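View pics/s1c.png

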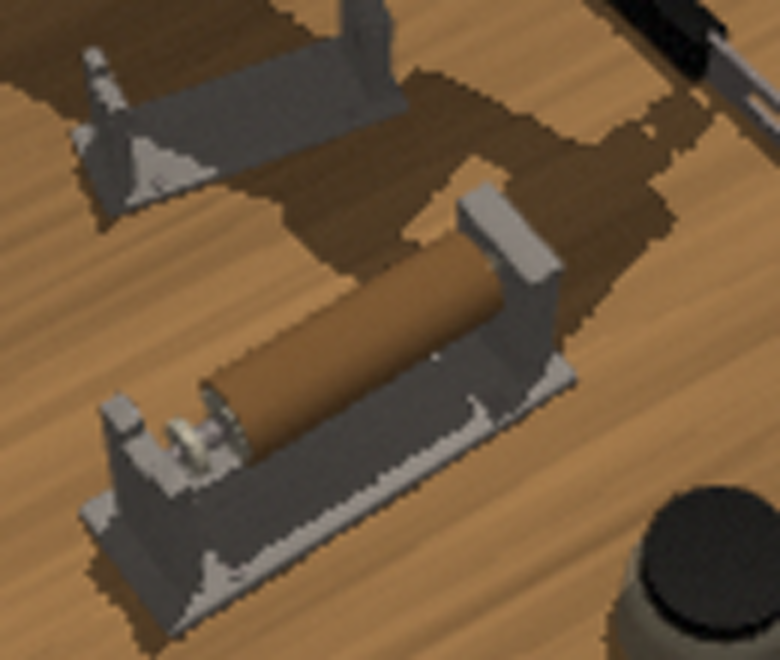

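The picture shows key A (handle (357..385,222..347), fork tip (378,133), at 1.5x) and the smaller key B at (213,155). Next I'll measure A.

Run:
```python
from h import *
im,C=load('w1')
g=im.max(axis=2)
m=((g<75)*255).astype(np.uint8); m[:, :225]=0; m[:,275:]=0; m[:140]=0; m[240:]=0
# steel
print(im[200,246],im[200,262],im[130,248], im[130,255])
crop(im,215,75,285,245,4.5,'w1k')
K,L=None,None
def fit(z):
    for uv,n in [((248.5,90),'tip'),]: print(n,ray(C,uv,z))
for uv in [(237.5,230),(254.5,230),(238.5,149),(256,149)]: print(uv,ray(C,uv,0.032))
for uv in [(247,89),(258,89),(246,150)]: print(uv,ray(C,uv,0.032))
```

```text
[52 54 54] [107 167 224] [204 200 218] [ 64  95 125]
(237.5, 230) [0.4183 0.3056 0.032 ]
(254.5, 230) [0.4213 0.2853 0.032 ]
(238.5, 149) [0.5153 0.3169 0.032 ]
(256, 149) [0.5182 0.2976 0.032 ]
(247, 89) [0.5801 0.3162 0.032 ]
(258, 89) [0.5818 0.3046 0.032 ]
(246, 150) [0.5154 0.3085 0.032 ]
```

View pics/w1k.png

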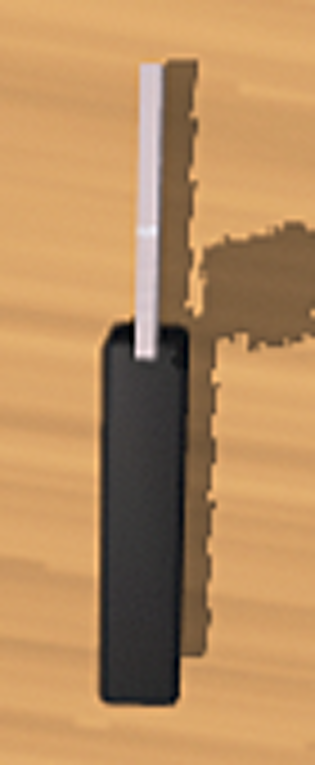

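Run:
```python
from h import *
im,C=load('w1')
tip=ray(C,(248.65,89.2),.032);ov=ray(C,(247.45,154.5),.032);bk=ray(C,(246.1,231),.032);fr=ray(C,(247,148),.032)
print(tip,ov,fr,bk)
d=tip-bk;L=np.linalg.norm(d);yaw=np.arctan2(d[1],d[0]);print('L',L,'yaw',yaw,np.arctan2(*(tip-ov)[1::-1]))
u=d/L; org=(bk+u*.08+tip-u*.085)/2;print('org',org)
s=ctrl.get_state();R=Rn.from_quat(s['tcp_rot']).as_matrix()
g=org-u*.010; g[2]=0.020  # grasp point
tcp=g+np.array([0,0,-1])*0.0187*1
tcp[2]=0.004
print('tcp',tcp, 'tool shift',R.T@(tcp-s['eef_pos']))
ty=R[:,1];print('yaw of -tool y',np.arctan2(-ty[1],-ty[0]),s['eef_pos'])
```

```text
[0.5801 0.3144 0.032 ] [0.5107 0.3062 0.032 ] [0.5178 0.3077 0.032 ] [0.4186 0.2952 0.032 ]
L 0.16269620319235428 yaw 0.11861787155499688 0.11820458004990975
org [0.4968 0.3045 0.032 ]
tcp [0.4869 0.3033 0.004 ] tool shift [-0.0151  0.0105  0.227 ]
yaw of -tool y 0.1528247849756883 [0.4997 0.29   0.231 ]
```

```bash
python3 -m jog '[{"grip":0,"xyz":[-0.015,0.0105,0.04],"dr":[0,0,0.033]},{"grip":0,"xyz":[-0.015,0.0105,0.08],"dr":[0,0,0.033]},{"grip":0,"xyz":[-0.015,0.0105,0.12],"dr":[0,0,0.033]},{"grip":0,"xyz":[-0.015,0.0105,0.16],"dr":[0,0,0.033]},{"grip":0,"xyz":[-0.015,0.0105,0.2],"dr":[0,0,0.033]},{"grip":0,"xyz":[-0.015,0.0105,0.22],"dr":[0,0,0.033]},{"grip":0,"xyz":[-0.015,0.0105,0.225],"dr":[0,0,0.033]},{"grip":0.3,"xyz":[-0.015,0.0105,0.225],"dr":[0,0,0.033]},{"grip":1,"xyz":[-0.015,0.0105,0.225],"dr":[0,0,0.033]},{"grip":1,"xyz":[-0.015,0.0105,0.225],"dr":[0,0,0.033]},{"grip":1,"xyz":[-0.015,0.0105,0.225],"dr":[0,0,0.033]},{"grip":1,"xyz":[-0.015,0.0105,0.225],"dr":[0,0,0.033]}]' 100
python3 - <<'E'
from h import *
im,C=shot('wrist','w2')
E
```

```text
time: 2.3
eef_pos: [0.4888, 0.3039, 0.0084]
tcp_rot: [0.748, -0.664, 0.001, -0.002]
contact_force: [0.3, -0.1, 0.2]
opening: 0.296
```

View pics/w2.png

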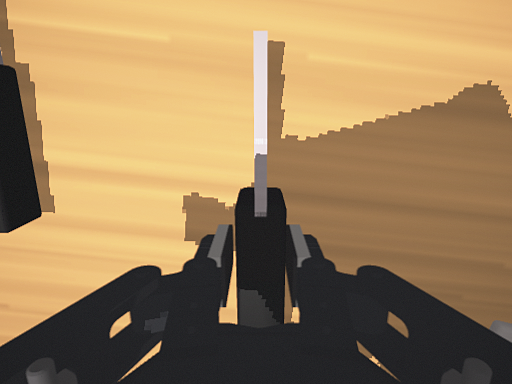

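The pads straddle the handle but haven't closed yet: the opening is 25 mm and gaps are visible at x≈232 and 290. I'll finish closing, then lift.

```bash
python3 -m jog '[{"grip":1,"xyz":[0,0,0],"dr":[0,0,0]},{"grip":1,"xyz":[0,0,0],"dr":[0,0,0]},{"grip":1,"xyz":[0,0,0],"dr":[0,0,0]},{"grip":1,"xyz":[0,0,-0.02],"dr":[0,0,0]},{"grip":1,"xyz":[0,0,-0.05],"dr":[0,0,0]},{"grip":1,"xyz":[0,0,-0.09],"dr":[0,0,0]},{"grip":1,"xyz":[0,0,-0.13],"dr":[0,0,0]},{"grip":1,"xyz":[0,0,-0.16],"dr":[0,0,0]},{"grip":1,"xyz":[0,0,-0.18],"dr":[0,0,0]},{"grip":1,"xyz":[0,0,-0.18],"dr":[0,0,0]},{"grip":1,"xyz":[0,0,-0.18],"dr":[0,0,0]}]' 110
python3 - <<'E'
from h import *
im,C=shot('wrist','w3');crop(im,190,0,330,150,5,'w3c')
print(ctrl.get_state()['eef_pos'],ctrl.get_state()['tcp_rot'])
im,C=load('s1');crop(im,195,140,295,240,7.5,'s1d')
im,C=load('d1');crop(im,225,160,315,245,8,'d1d')
im=cv2.imread('pics/wrist0.png');crop(im,100,0,250,270,2.9,'w0d')
E
```

```text
time: 3.27
eef_pos: [0.4877, 0.3034, 0.1873]
tcp_rot: [0.748, -0.664, 0.001, -0.001]
contact_force: [-0.7, 0.3, -1.3]
opening: 0.232
[0.4866 0.303  0.1851] [ 0.7475 -0.6642 -0.0003  0.0007]
```

View pics/w3.png

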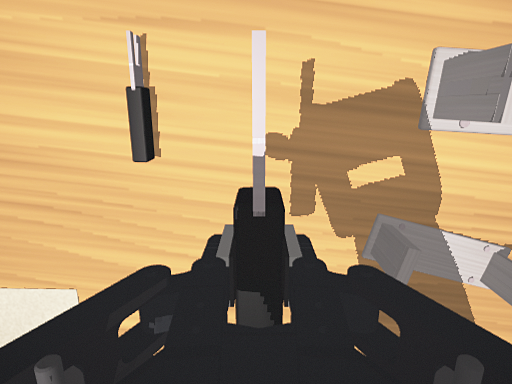

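View pics/w0d.png

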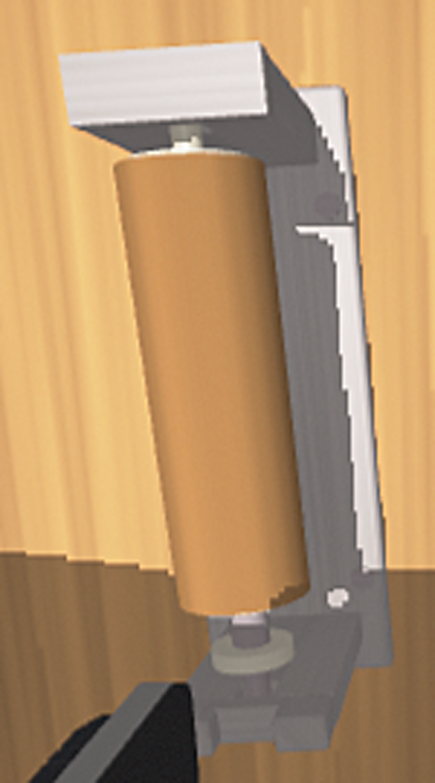

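View pics/d1d.png

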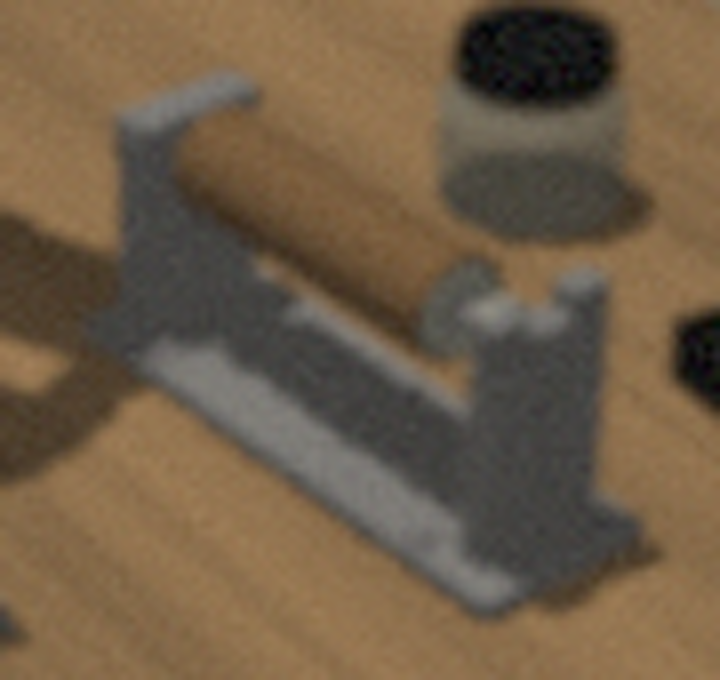

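View pics/s1d.png

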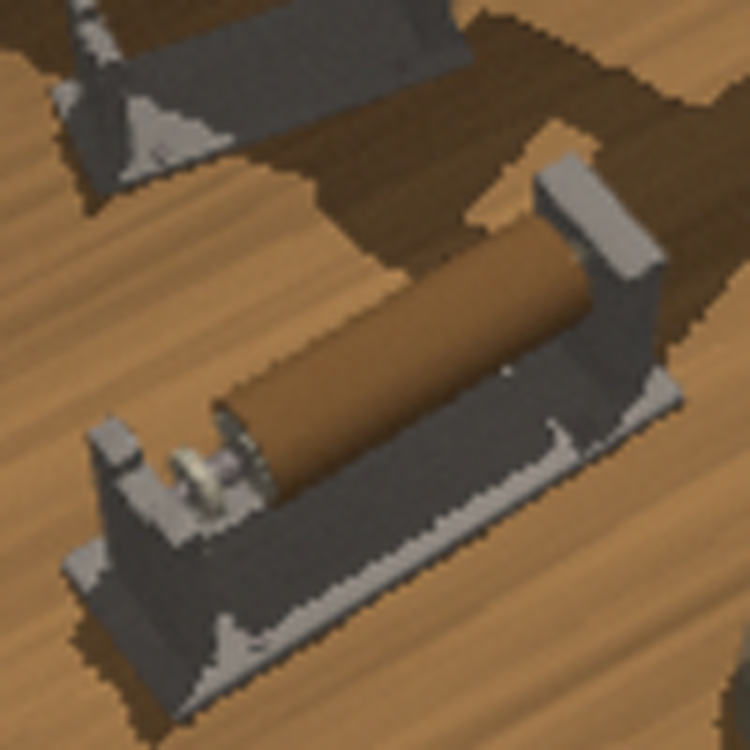

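Run:
```python
from h import *
s0=dict(eef_pos=np.array([.6743,.0001,.23]),tcp_rot=np.array([1,0,-.0012,-.0002]))
C=cam('wrist',s0)
f=lambda p:(100+p[0]/2.9,p[1]/2.9)
P={k:ray(C,f(p),z) for k,p,z in [('oL',(60,55),.1015),('oR',(262,42),.1015),('iR',(267,115),.1015),('iL',(72,123),.1015),('bF',(345,88),.01),('bN',(392,663),.01)]}
for k,v in P.items():print(k,v)
i=(P['iL']+P['iR'])/2;o=(P['oL']+P['oR'])/2
for a,b in [('oL','oR'),('iL','iR')]:
    d=P[b]-P[a];print('yaw',np.arctan2(d[1],d[0]),np.linalg.norm(d))
d=P['bF']-P['bN'];print('yaw base',np.arctan2(-d[0],d[1]),np.linalg.norm(d))
yaw=np.arctan2(-d[0],d[1]);
def org(yaw):
    ex=np.array([np.cos(yaw),np.sin(yaw)]);ey=np.array([-ex[1],ex[0]])
    c=np.mean([i[:2]-ey*.09,o[:2]-ey*.108],axis=0); b=((P['bF']+P['bN'])/2)[:2]-ex*.04
    print('org cheek',c,'base',b); return c,b,ex,ey
c,b,ex,ey=org(yaw)
# check in scene and side
S,Cs=load('s1');D,Cd=load('d1')
o=(c+b)/2
for n,X in dict(p90L=(-.028,.09,.1015),p90R=(.028,.09,.1015),p108R=(.028,.108,.1015),p108L=(-.028,.108,.1015),hornL=(-.028,-.103,.1115),hornR=(.028,-.103,.1115),bNR=(.04,-.1175,.01),bNL=(-.04,-.1175,.01),bFR=(.04,.1175,.01)).items():
    W=[*(o+ex*X[0]+ey*X[1]),X[2]]
    a=proj(Cs,W);q=proj(Cd,W);print(n,'s1d',(a-[195,140])*7.5,'d1d',(q-[225,160])*8)
```

```text
oL [0.5626 0.1338 0.1015]
oR [0.6186 0.1369 0.1015]
iR [0.6189 0.1186 0.1015]
iL [0.5639 0.1166 0.1015]
bF [0.6298 0.1452 0.01  ]
bN [ 0.6425 -0.0846  0.01  ]
yaw 0.05571657482065322 0.056064671951783634
yaw 0.03596080315998476 0.05500298180931525
yaw base 0.05512489511281678 0.23019395787207075
org cheek [0.5964 0.0276] base [0.5962 0.0281]
p90L s1d [529.2502 170.5838] d1d [138.2618 126.714 ]
p90R s1d [621.7077 278.203 ] d1d [253.5312  80.6187]
p108R s1d [661.7014 253.6018] d1d [224.1189  62.725 ]
p108L s1d [568.9084 146.8992] d1d [109.2043 107.9796]
hornL s1d [ 78.9788 424.2635] d1d [488.2447 326.9876]
hornR s1d [167.835 543.158] d1d [607.3045 270.593 ]
bNR s1d [169.0022 713.7678] d1d [642.1521 512.6432]
bNL s1d [ 51.2084 551.7847] d1d [478.7495 599.5187]
bFR s1d [683.5442 388.7903] d1d [232.0519 241.4701]
```

The key is held straight: plate column x≈259, tip at row 30 in the w3 view. From the wrist view the holder sits at about (0.596, 0.028) with yaw 0.055, and the scene and side views agree to about 1–2 px. Next I'll work out the hover position and where the decoy holder is.

```bash
cat >> h.py <<'E'
O=np.array([.5963,.0278]);YAW=.055
def H2W(x,y,z=0,o=None,yaw=None):
    o=O if o is None else o;yaw=YAW if yaw is None else yaw
    ex=np.array([np.cos(yaw),np.sin(yaw)]);ey=np.array([-ex[1],ex[0]]);return np.array([*(o+ex*x+ey*y),z])
def W2H(X):
    ex=np.array([np.cos(YAW),np.sin(YAW)]);ey=np.array([-ex[1],ex[0]]);d=np.array(X)[:2]-O;return np.array([d@ex,d@ey,X[2]])
def toolray(C_he,uv,z):
    K,M=C_he;d=M[:3,:3]@np.linalg.inv(K)@np.array([uv[0],uv[1],1.]);o=M[:3,3];return o+d*(z-o[2])/d[2]
def he():
    c=ctrl.get_calibration('wrist');return np.array(c['mtx']),np.array(c['hand_eye'])
def shift(tgt):
    s=ctrl.get_state();R=Rn.from_quat(s['tcp_rot']).as_matrix();return R.T@(np.array(tgt)-s['eef_pos'])
E
python3 - <<'E'
from h import *
c=he()
for uv in [(259,30.5),(258.5,154.5),(258.5,216)]: print('key tool',toolray(c,uv,-.026))
# handle front at top
print(toolray(c,(259.5,188),-.026))
C=cam('wrist',dict(eef_pos=np.array([.4866,.303,.1851]),tcp_rot=np.array([.7475,-.6642,-.0003,.0007])))
im,C1=load('w1')
for uv in [(345,214),(338,250),(470,250),(497,280)]: print('decoy',ray(C1,uv,.01),ray(C1,uv,.07))
s,Cs=load('s1')
for uv in [(195+55/7.5,140+90/7.5),(195+95/7.5,140+195/7.5),(195+470/7.5,140+55/7.5)]: print('decoy base',ray(Cs,uv,.008))
t=H2W(-.14,-.0845,.185);print(t,shift(t))
E
```

```text
key tool [-0.0007 -0.0918 -0.026 ]
key tool [-0.0009 -0.0486 -0.026 ]
key tool [-0.0009 -0.0235 -0.026 ]
[-0.0005 -0.0353 -0.026 ]
decoy [0.4503 0.1744 0.01  ] [0.4692 0.1953 0.07  ]
decoy [0.4002 0.1725 0.01  ] [0.4274 0.1937 0.07  ]
decoy [0.4253 0.0023 0.01  ] [0.4484 0.0516 0.07  ]
decoy [ 0.3881 -0.048   0.01  ] [0.4174 0.0097 0.07  ]
decoy base [0.3807 0.0108 0.008 ]
decoy base [ 0.433  -0.0002  0.008 ]
decoy base [0.4545 0.1623 0.008 ]
[ 0.4612 -0.0643  0.185 ] [0.3617 0.0684 0.0004]
```

```bash
python3 -m jog '[{"grip":1,"xyz":[0.362,0.068,0],"dr":[0,0,0.063]},{"grip":1,"xyz":[0.362,0.068,0],"dr":[0,0,0.063]},{"grip":1,"xyz":[0.362,0.068,0],"dr":[0,0,0.063]},{"grip":1,"xyz":[0.362,0.068,0],"dr":[0,0,0.063]},{"grip":1,"xyz":[0.362,0.068,0],"dr":[0,0,0.063]},{"grip":1,"xyz":[0.362,0.068,0],"dr":[0,0,0.063]},{"grip":1,"xyz":[0.362,0.068,0],"dr":[0,0,0.063]},{"grip":1,"xyz":[0.362,0.068,0],"dr":[0,0,0.063]},{"grip":1,"xyz":[0.362,0.068,0.02],"dr":[0,0,0.063]},{"grip":1,"xyz":[0.362,0.068,0.045],"dr":[0,0,0.063]},{"grip":1,"xyz":[0.362,0.068,0.045],"dr":[0,0,0.063]},{"grip":1,"xyz":[0.362,0.068,0.045],"dr":[0,0,0.063]}]' 110
python3 - <<'E'
from h import *
im,C=shot('wrist','w4');s=ctrl.get_state();print(s['eef_pos'],s['tcp_rot'],s['contact_force'])
cv2.imwrite('pics/w4b.png',cv2.resize(im,None,fx=1.5,fy=1.5,interpolation=cv2.INTER_CUBIC))
E
```

```text
time: 4.32
eef_pos: [0.4596, -0.0634, 0.1377]
tcp_rot: [0.726, -0.688, -0.004, 0.002]
contact_force: [0.8, 0.4, -1.5]
opening: 0.23
[ 0.461  -0.0633  0.1396] [ 0.7263 -0.6874 -0.0022  0.0008] [-0.0023  0.741  -0.8925]
```

View pics/w4b.png

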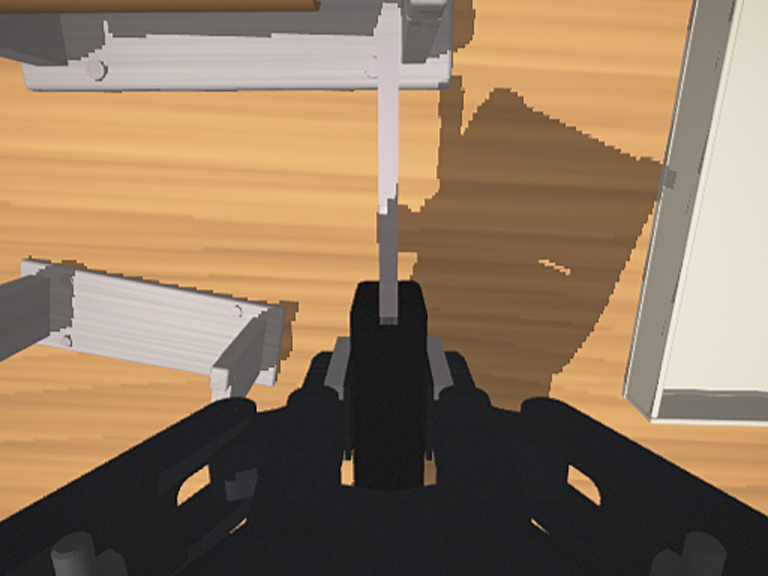

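The key's plate runs from (388,5) to (388,325) at 1.5x, with the holder's front base edge across the top. The pin is out of view, so I'll move forward above it while still high.

```bash
python3 -m jog '[{"grip":1,"xyz":[0,-0.03,0],"dr":[0,0,0]},{"grip":1,"xyz":[0,-0.055,0],"dr":[0,0,0]},{"grip":1,"xyz":[0,-0.055,0],"dr":[0,0,0]},{"grip":1,"xyz":[0,-0.055,0],"dr":[0,0,0]}]' 110
python3 - <<'E'
from h import *
im,C=shot('wrist','w5');s=ctrl.get_state();print(s['eef_pos'],s['tcp_rot'],s['contact_force'])
cv2.imwrite('pics/w5b.png',cv2.resize(im,None,fx=1.5,fy=1.5,interpolation=cv2.INTER_CUBIC))
crop(im,170,0,370,150,4,'w5c')
shot('side','d5');shot('scene','s5')
E
```

```text
time: 4.7
eef_pos: [0.5186, -0.06, 0.1423]
tcp_rot: [0.727, -0.686, 0.0, -0.0]
contact_force: [-0.7, 0.9, -1.4]
opening: 0.233
[ 0.5176 -0.06    0.1419] [ 0.7271 -0.6865 -0.      0.    ] [-0.547   0.3707 -0.8555]
```

View pics/w5c.png

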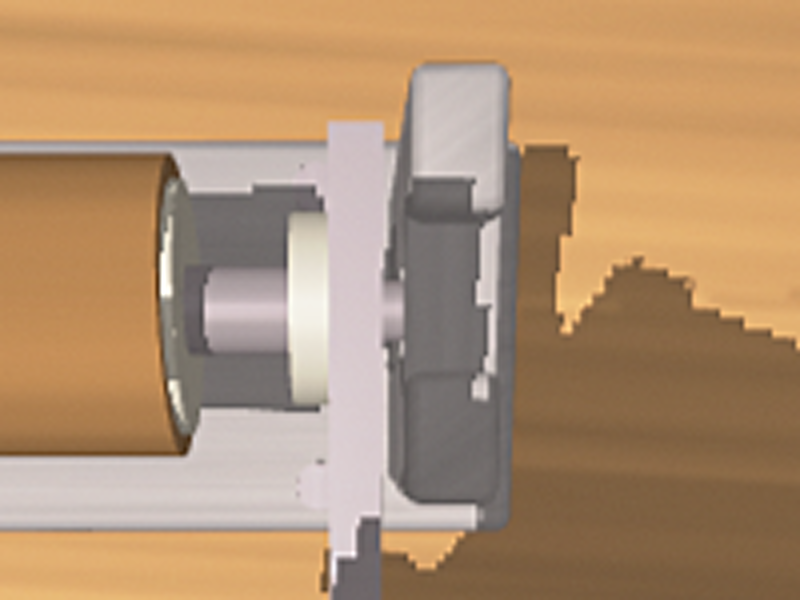

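View pics/d5.png

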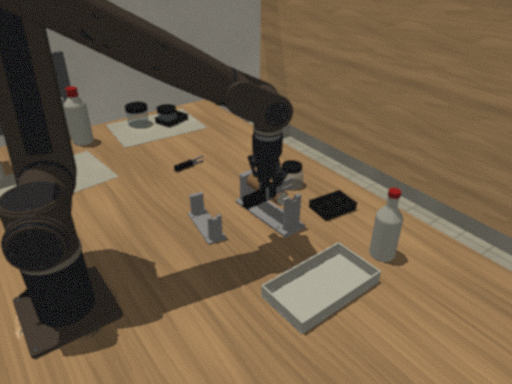

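The crop shows the plate at columns 328..382 above the gap, the collar at (308,310), the pin at (393,311), and the cheek horns at (460,125) and (450,435). Next I'll compute the exact offsets.

Run:
```python
from h import *
im,C=load('w5');c=he()
f=lambda p:(170+p[0]/4,p[1]/4)
P={n:ray(C,f(p),z) for n,p,z in [('hornU in-up',(414,68),.1115),('hornU out-up',(506,68),.1115),('hornU in-low',(411,180),.1115),('hornU out-low',(503,180),.1115),('hornL in-up',(404,375),.1115),('hornL in-low',(402,495),.1115),('hornL out-low',(496,495),.1115),('pin',(393,311.5),.085),('stem',(245,310),.085),('collar inner',(290,310),.085),('coreU',(175,154),.085),('coreL',(185,455),.085)]}
for n,v in P.items(): print(n,v,W2H(v))
T=toolray(c,f((355,123)),-.026);T2=toolray(c,f((356,500)),-.026);print('key tip tool',T,T2)
s=ctrl.get_state();R=Rn.from_quat(s['tcp_rot']).as_matrix()
for t in (T,T2): print(W2H(s['eef_pos']+R@t))
```

```text
hornU in-up [ 0.629  -0.0603  0.1115] [ 0.0278 -0.0898  0.1115]
hornU out-up [ 0.6297 -0.072   0.1115] [ 0.0279 -0.1015  0.1115]
hornU in-low [ 0.6159 -0.0608  0.1115] [ 0.0147 -0.0896  0.1115]
hornU out-low [ 0.6166 -0.0728  0.1115] [ 0.0147 -0.1016  0.1115]
hornL in-up [ 0.5916 -0.0616  0.1115] [-0.0096 -0.089   0.1115]
hornL in-low [ 0.5757 -0.0624  0.1115] [-0.0255 -0.0889  0.1115]
hornL out-low [ 0.5765 -0.0754  0.1115] [-0.0255 -0.102   0.1115]
pin [ 0.6019 -0.0602  0.085 ] [ 0.0008 -0.0881  0.085 ]
stem [ 0.6008 -0.0373  0.085 ] [ 0.0009 -0.0653  0.085 ]
collar inner [ 0.6012 -0.0443  0.085 ] [ 0.0009 -0.0722  0.085 ]
coreU [ 0.6222 -0.0262  0.085 ] [ 0.0229 -0.0553  0.085 ]
coreL [ 0.5785 -0.0286  0.085 ] [-0.0208 -0.0553  0.085 ]
key tip tool [-0.0008 -0.0916 -0.026 ] [-0.0007 -0.0596 -0.026 ]
[ 0.0073 -0.0827  0.1675]
[-0.0247 -0.0828  0.1675]
```

```bash
python3 -m jog '[{"grip":1,"xyz":[0.0005,0.03,0],"dr":[0,0,0.01]},{"grip":1,"xyz":[0.0005,0.03,0],"dr":[0,0,0.01]},{"grip":1,"xyz":[0.0005,0.03,0.03],"dr":[0,0,0.01]},{"grip":1,"xyz":[0.0005,0.03,0.06],"dr":[0,0,0.01]},{"grip":1,"xyz":[0.0005,0.03,0.066],"dr":[0,0,0.01]},{"grip":1,"xyz":[0.0005,0.03,0.066],"dr":[0,0,0.01]},{"grip":1,"xyz":[0.0005,0.03,0.066],"dr":[0,0,0.01]}]' 110
python3 - <<'E'
from h import *
im,C=shot('wrist','w6');s=ctrl.get_state();print(s['eef_pos'],s['tcp_rot'],s['contact_force'])
crop(im,170,0,370,150,4,'w6c')
im,C=shot('side','d6');crop(im,220,140,310,240,7,'d6c')
im,C=shot('scene','s6');crop(im,190,130,300,240,7,'s6c')
E
```

```text
time: 5.43
eef_pos: [0.4875, -0.0633, 0.076]
tcp_rot: [0.723, -0.691, 0.0, -0.0]
contact_force: [-0.1, -1.2, -0.7]
opening: 0.237
[ 0.4884 -0.0636  0.0769] [ 0.7228 -0.6911  0.0011 -0.0005] [ 0.0975 -0.5686 -1.7562]
```

View pics/w6c.png

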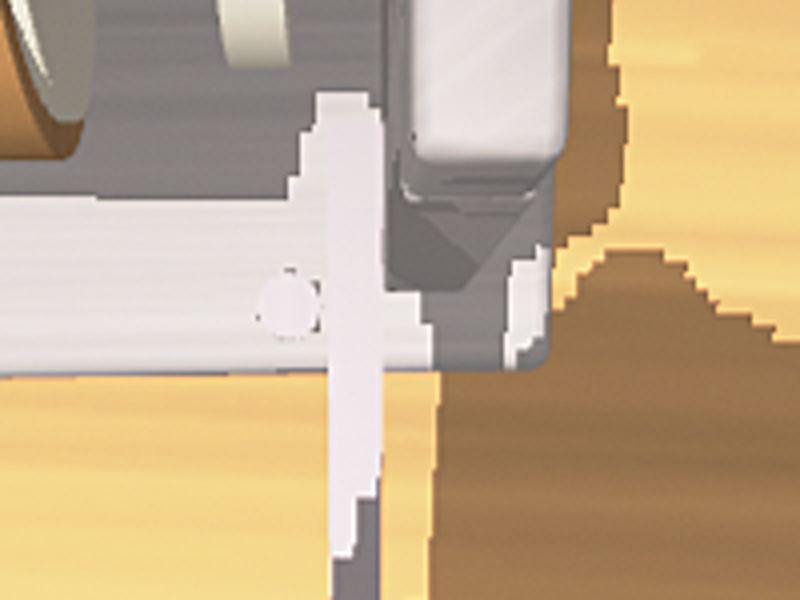

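View pics/d6c.png

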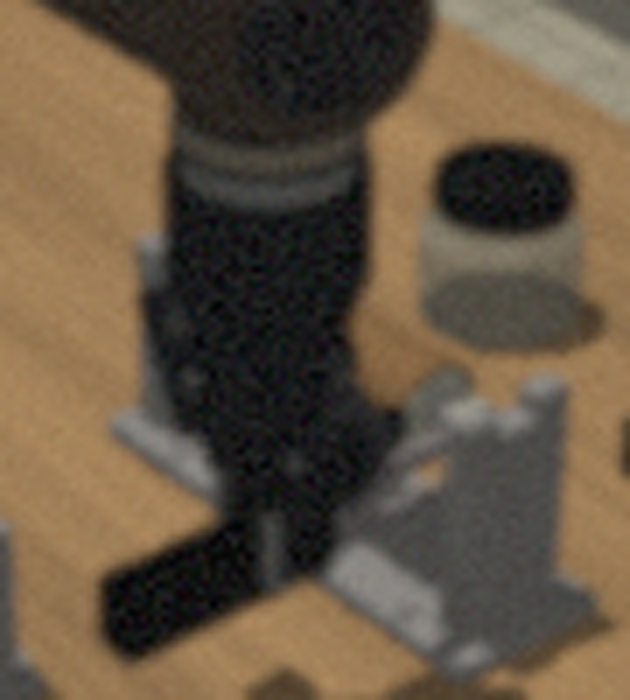

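View pics/s6c.png

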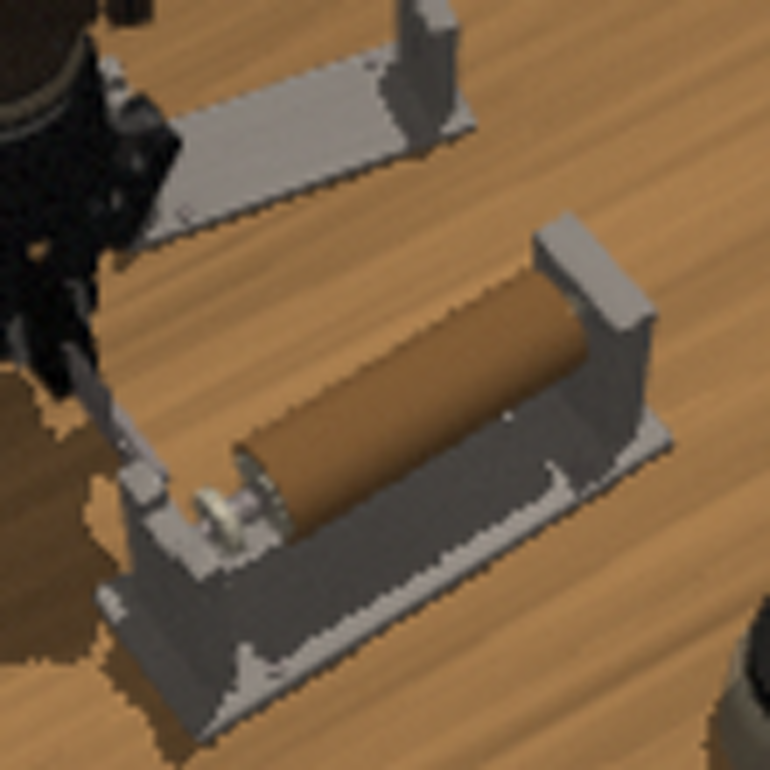

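Run:
```python
from h import *
im,C=load('w6');c=he()
f=lambda p:(170+p[0]/4,p[1]/4)
for n,p,z in [('horn in top',(412,50),.1115),('horn in low',(408,150),.1115),('horn corner',(415,155),.1115),('collar face',(290,55),.085),('collar face',(287,10),.090),('collar inner',(224,55),.085),('keyL',(328,120),.101),('keyR',(382,120),.101),('keyL',(330,590),.101),('keyR',(381,590),.101)]: print(n,W2H(ray(C,f(p),z)))
```

```text
horn in top [-0.0189 -0.0897  0.1115]
horn in low [-0.026  -0.0894  0.1115]
horn corner [-0.0264 -0.0899  0.1115]
collar face [-0.0122 -0.0789  0.085 ]
collar face [-0.0097 -0.0789  0.09  ]
collar inner [-0.0121 -0.0724  0.085 ]
keyL [-0.0215 -0.0828  0.101 ]
keyR [-0.0216 -0.0875  0.101 ]
keyL [-0.0625 -0.0823  0.101 ]
keyR [-0.0626 -0.0872  0.101 ]
```

```bash
python3 -m jog '[{"grip":1,"xyz":[-0.001,0,0],"dr":[0,0,0]},{"grip":1,"xyz":[-0.001,-0.01,0],"dr":[0,0,0]},{"grip":1,"xyz":[-0.001,-0.018,0],"dr":[0,0,0]},{"grip":1,"xyz":[-0.001,-0.024,0],"dr":[0,0,0]},{"grip":1,"xyz":[-0.001,-0.024,0],"dr":[0,0,0]}]' 110
python3 - <<'E'
from h import *
im,C=shot('wrist','w7');s=ctrl.get_state();print(s['eef_pos'],s['tcp_rot'],s['contact_force'],s['wrist_torque'])
crop(im,170,0,370,150,4,'w7c')
E
```

```text
time: 6.0
eef_pos: [0.5132, -0.0615, 0.0759]
tcp_rot: [0.723, -0.691, 0.001, -0.0]
contact_force: [-0.6, 0.7, -1.3]
opening: 0.236
[ 0.5123 -0.0613  0.0755] [ 0.7229 -0.6909  0.0003 -0.0001] [-0.6199  0.0724 -1.0466] [-0.0093 -0.0188 -0.0145]
```

View pics/w7c.png

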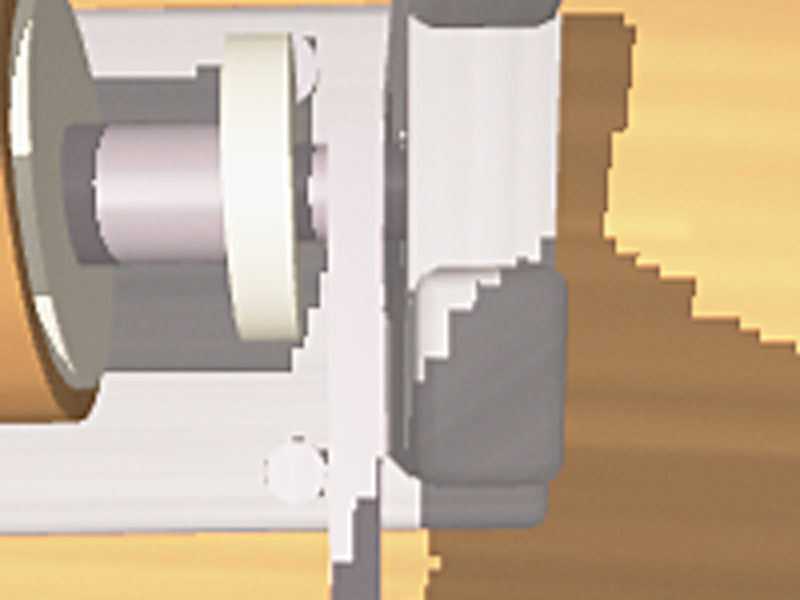

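The upper prong (columns 328..382) is now over the pin at rows 145..240, with a gap on both sides and no contact force. Next I'll insert fully.

```bash
python3 -m jog '[{"grip":1,"xyz":[0,-0.008,0],"dr":[0,0,0]},{"grip":1,"xyz":[0,-0.015,0],"dr":[0,0,0]},{"grip":1,"xyz":[0,-0.019,0],"dr":[0,0,0]},{"grip":1,"xyz":[0,-0.019,0],"dr":[0,0,0]}]' 110
python3 - <<'E'
from h import *
im,C=shot('wrist','w8');s=ctrl.get_state();print(s['eef_pos'],s['tcp_rot'],s['contact_force'],s['wrist_torque'])
crop(im,170,0,370,150,4,'w8c')
im,C=shot('scene','s8');crop(im,190,170,270,240,9,'s8c')
E
```

```text
time: 6.38
eef_pos: [0.5314, -0.0605, 0.0755]
tcp_rot: [0.723, -0.691, 0.0, -0.0]
contact_force: [0.3, -0.1, -0.2]
opening: 0.232
[ 0.5307 -0.0604  0.0753] [ 0.7229 -0.691   0.      0.    ] [-0.25    0.039  -1.0909] [-0.0213  0.0272  0.0174]
```

View pics/w8c.png

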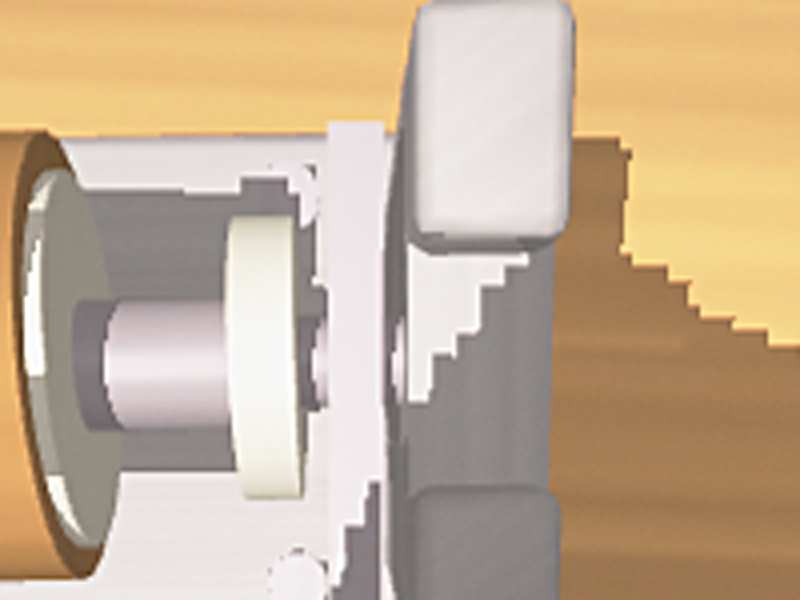

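View pics/s8c.png

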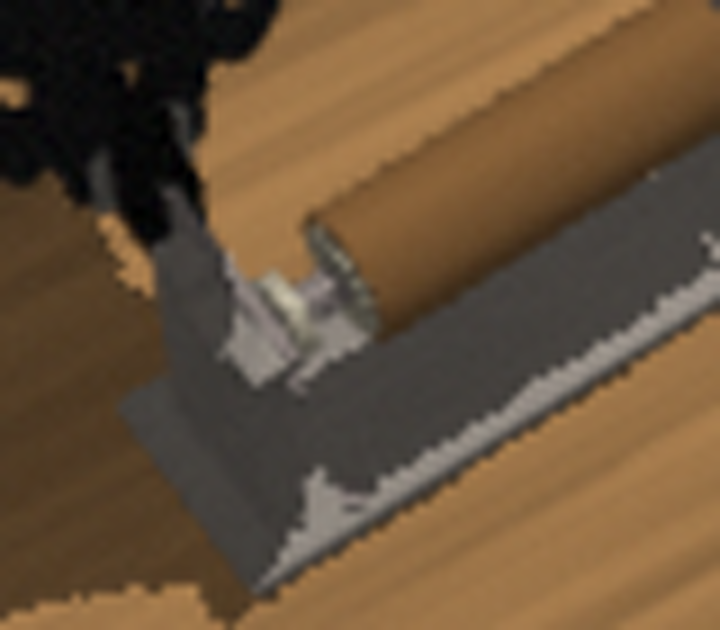

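The pin is inside the fork (around (400,360)), with clear gaps to the collar and cheek and no force. Now I'll push towards +y (tool −x) slowly, watching the force.

```bash
python3 -m jog '[{"grip":1,"xyz":[-0.003,0,0],"dr":[0,0,0]},{"grip":1,"xyz":[-0.006,0,0],"dr":[0,0,0]},{"grip":1,"xyz":[-0.009,0,0],"dr":[0,0,0]},{"grip":1,"xyz":[-0.011,0,0],"dr":[0,0,0]},{"grip":1,"xyz":[-0.011,0,0],"dr":[0,0,0]},{"grip":1,"xyz":[-0.011,0,0],"dr":[0,0,0]}]' 120
python3 - <<'E'
from h import *
im,C=shot('wrist','w9');s=ctrl.get_state();print(s['eef_pos'],s['tcp_rot'],s['contact_force'],s['wrist_torque'])
crop(im,170,0,370,150,4,'w9c')
f=lambda p:(170+p[0]/4,p[1]/4)
E
```

```text
time: 6.98
eef_pos: [0.5297, -0.0497, 0.0753]
tcp_rot: [0.723, -0.691, 0.0, 0.0]
contact_force: [-0.4, -3.6, -2.6]
opening: 0.228
[ 0.5297 -0.0497  0.0753] [ 0.7227 -0.6912  0.0002  0.0002] [-0.493  -4.2537 -1.7727] [-0.6602  0.0625 -0.2308]
```

View pics/w9c.png

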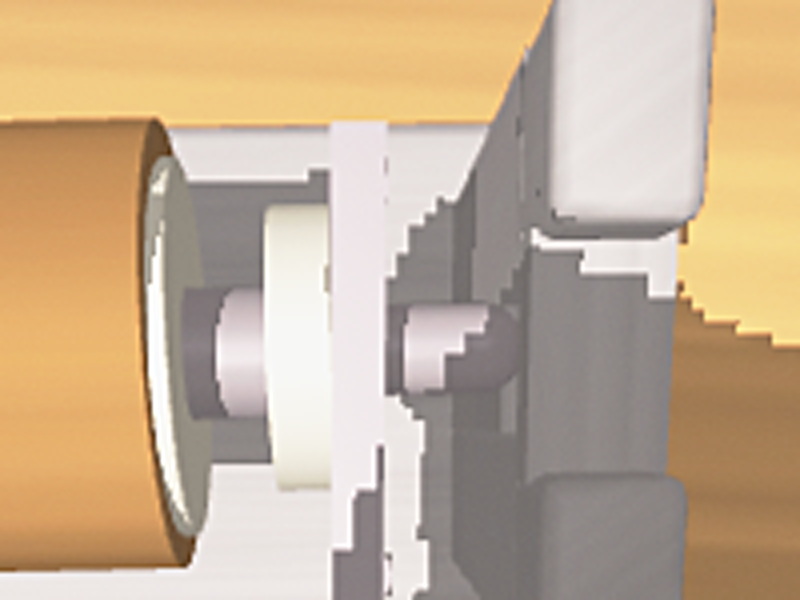

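The pin tip is now visible at (518,348) and the collar sits against the plate. The push force is about 4 N. Next I'll compute how much further to go.

Run:
```python
from h import *
im,C=load('w9')
f=lambda p:(170+p[0]/4,p[1]/4)
for n,p,z in [('pin tip',(519,348),.085),('horn in',(553,100),.1115),('horn in corner',(553,212),.1115),('lower horn in',(537,490),.1115),('key L',(331,300),.101),('key R',(384,300),.101),('collar back',(266,350),.085),('key tip',(358,122),.101),('pinU',(430,305),.0895),('pinL',(430,393),.0895),('collarL',(300,206),.085),('collarL',(300,490),.085),('core end L',(183,567),.085),('core end U',(150,120),.085)]: print(n,W2H(ray(C,f(p),z)))
```

```text
pin tip [ 0.0031 -0.0906  0.085 ]
horn in [ 0.0201 -0.0894  0.1115]
horn in corner [ 0.012  -0.0897  0.1115]
lower horn in [-0.0099 -0.089   0.1115]
key L [ 0.0065 -0.0716  0.101 ]
key R [ 0.0064 -0.0763  0.101 ]
collar back [ 0.0031 -0.0645  0.085 ]
key tip [ 0.021  -0.0741  0.101 ]
pinU [ 0.007  -0.0811  0.0895]
pinL [-0.0014 -0.0812  0.0895]
collarL [ 0.0168 -0.0683  0.085 ]
collarL [-0.011  -0.0677  0.085 ]
core end L [-0.019  -0.0548  0.085 ]
core end U [ 0.0248 -0.0537  0.085 ]
```

```bash
python3 -m jog '[{"grip":1,"xyz":[-0.0015,0,0],"dr":[0,0,0]},{"grip":1,"xyz":[-0.003,0,0],"dr":[0,0,0]},{"grip":1,"xyz":[-0.003,0,0],"dr":[0,0,0]},{"grip":1,"xyz":[-0.003,0,0],"dr":[0,0,0]}]' 120
python3 - <<'E'
from h import *
im,C=shot('wrist','w10');s=ctrl.get_state();print(s['eef_pos'],s['tcp_rot'],s['contact_force'],s['wrist_torque'])
crop(im,170,0,370,150,4,'w10c')
E
```

```text
time: 7.37
eef_pos: [0.5297, -0.0465, 0.0754]
tcp_rot: [0.723, -0.691, 0.0, 0.0]
contact_force: [0.2, -5.5, -1.6]
opening: 0.232
[ 0.5297 -0.0466  0.0753] [ 0.7227 -0.6911  0.0001  0.0001] [-0.7255 -4.6945 -1.8623] [-0.7993  0.0391 -0.3128]
```

View pics/w10c.png

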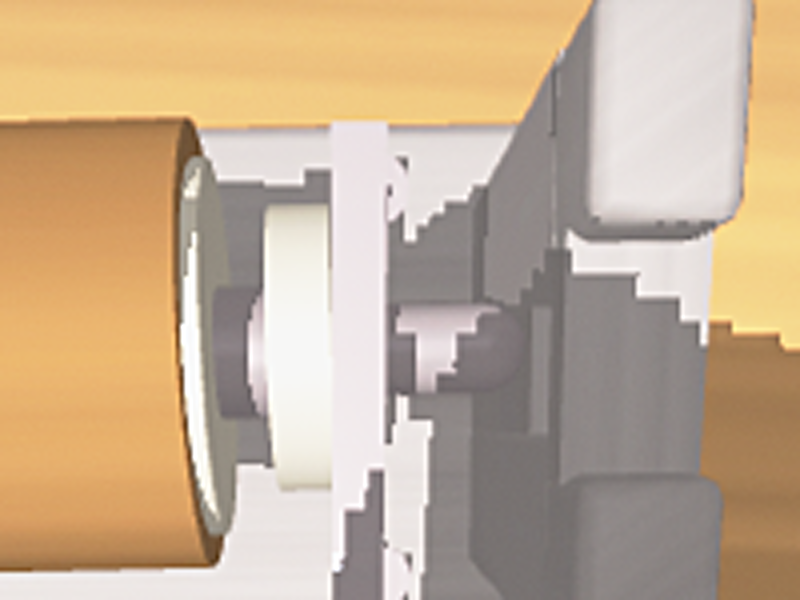

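The pin tip at (520,348) has cleared the mouth, with the dark gap and cup wall visible at (540,370). The push force is about 5 N, short of the hard stop. Next I'll raise it a little and check.

```bash
python3 -m jog '[{"grip":1,"xyz":[-0.0003,0,-0.003],"dr":[0,0,0]},{"grip":1,"xyz":[-0.0003,0,-0.006],"dr":[0,0,0]},{"grip":1,"xyz":[-0.0003,0,-0.01],"dr":[0,0,0]},{"grip":1,"xyz":[-0.0003,0,-0.012],"dr":[0,0,0]},{"grip":1,"xyz":[-0.0003,0,-0.012],"dr":[0,0,0]}]' 120
python3 - <<'E'
from h import *
im,C=shot('wrist','w11');s=ctrl.get_state();print(s['eef_pos'],s['tcp_rot'],s['contact_force'],s['wrist_torque'])
crop(im,170,0,370,150,4,'w11c')
E
```

```text
time: 7.83
eef_pos: [0.5302, -0.0465, 0.0882]
tcp_rot: [0.723, -0.691, 0.001, -0.0]
contact_force: [-0.6, -5.0, -2.5]
opening: 0.225
[ 0.5301 -0.0464  0.0879] [ 0.7228 -0.6911  0.0007 -0.0002] [ 0.8806 -4.6994 -1.1107] [-0.9128  0.0348 -0.3897]
```

View pics/w11c.png

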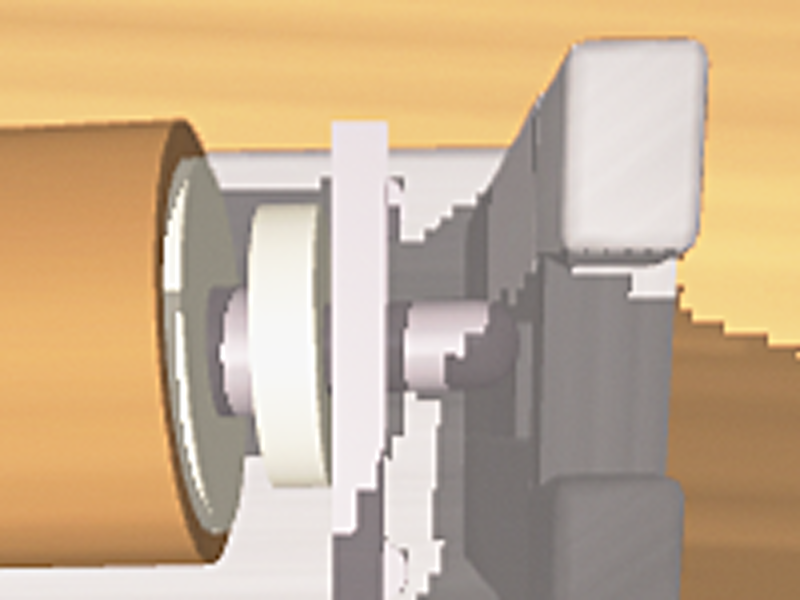

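The pin is riding up with the fork: the collar is tilting, the tip at (515,345) is free, and the force is unchanged. I'll continue raising it.

```bash
python3 -m jog '[{"grip":1,"xyz":[0,0,-0.004],"dr":[0,0,0]},{"grip":1,"xyz":[0,0,-0.009],"dr":[0,0,0]},{"grip":1,"xyz":[0,0,-0.014],"dr":[0,0,0]},{"grip":1,"xyz":[0,0,-0.018],"dr":[0,0,0]},{"grip":1,"xyz":[0,0,-0.019],"dr":[0,0,0]},{"grip":1,"xyz":[0,0,-0.019],"dr":[0,0,0]}]' 120
python3 - <<'E'
from h import *
im,C=shot('wrist','w12');s=ctrl.get_state();print(s['eef_pos'],s['tcp_rot'],s['contact_force'],s['wrist_torque'])
crop(im,170,0,370,150,4,'w12c')
im,C=shot('side','d12');crop(im,235,165,310,240,8,'d12c')
E
```

```text
time: 8.38
eef_pos: [0.5301, -0.0463, 0.107]
tcp_rot: [0.723, -0.691, 0.001, -0.0]
contact_force: [0.2, -4.7, -2.3]
opening: 0.235
[ 0.5298 -0.0462  0.1066] [ 0.7228 -0.6911  0.0003 -0.0001] [ 0.4543 -5.3914 -1.8901] [-0.9221 -0.0037 -0.3842]
```

View pics/w12c.png

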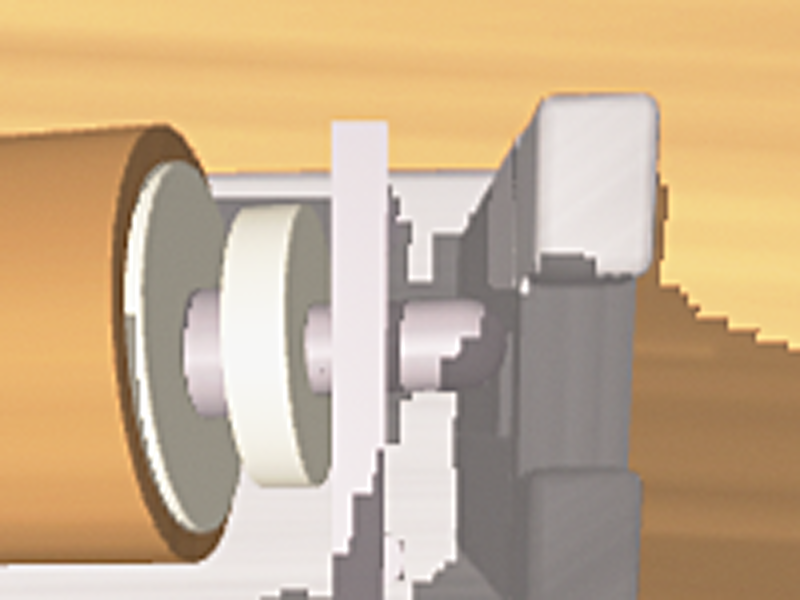

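View pics/d12c.png

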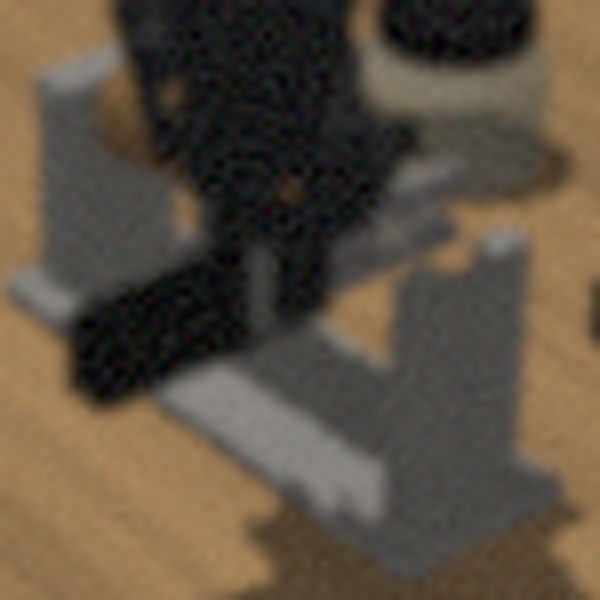

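The fork now stands about 7 mm above the seat, the tip points at the notch between the horns (540,190) and (580,540), and the forces are steady. Next I'll ease back towards −y so the pin springs out over the notch.

```bash
python3 -m jog '[{"grip":1,"xyz":[0.003,0,0],"dr":[0,0,0]},{"grip":1,"xyz":[0.006,0,0],"dr":[0,0,0]},{"grip":1,"xyz":[0.009,0,0],"dr":[0,0,0]},{"grip":1,"xyz":[0.012,0,0],"dr":[0,0,0]},{"grip":1,"xyz":[0.0138,0,0],"dr":[0,0,0]},{"grip":1,"xyz":[0.0138,0,0],"dr":[0,0,0]},{"grip":1,"xyz":[0.0138,0,0],"dr":[0,0,0]}]' 120
python3 - <<'E'
from h import *
im,C=shot('wrist','w13');s=ctrl.get_state();print(s['eef_pos'],s['tcp_rot'],s['contact_force'],s['wrist_torque'])
crop(im,170,0,370,150,4,'w13c')
E
```

```text
time: 9.07
eef_pos: [0.53, -0.0596, 0.106]
tcp_rot: [0.723, -0.691, -0.001, -0.0]
contact_force: [0.1, 1.2, -2.8]
opening: 0.23
[ 0.53   -0.0596  0.1061] [ 0.7228 -0.6911 -0.0004 -0.    ] [-0.5456 -1.5128 -1.8574] [-0.2645  0.1231 -0.31  ]
```

View pics/w13c.png

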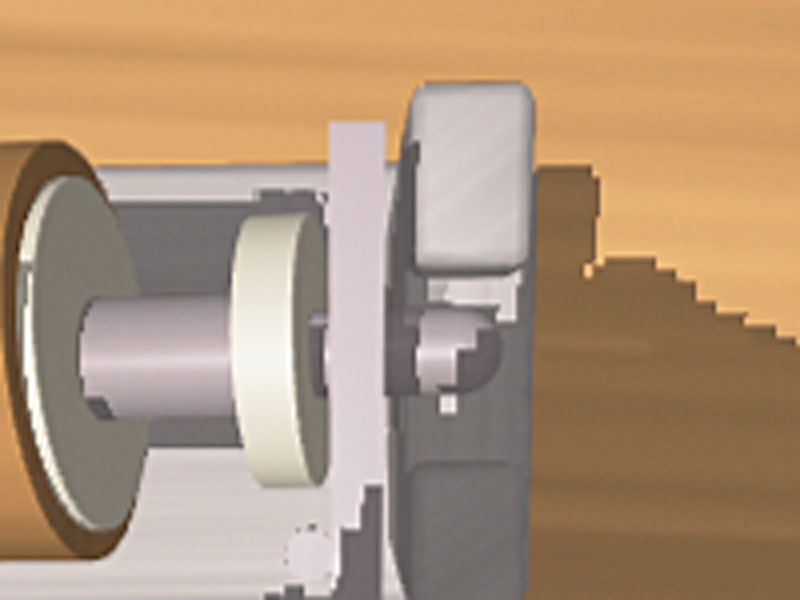

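The pin (rows 310..395) now lies over the seat, between the horns whose edges are at rows 270 and 465. I'll lower it gently.

```bash
python3 -m jog '[{"grip":1,"xyz":[0,0,0.003],"dr":[0,0,0]},{"grip":1,"xyz":[0,0,0.006],"dr":[0,0,0]},{"grip":1,"xyz":[0,0,0.009],"dr":[0,0,0]},{"grip":1,"xyz":[0,0,0.0105],"dr":[0,0,0]},{"grip":1,"xyz":[0,0,0.0105],"dr":[0,0,0]},{"grip":1,"xyz":[0,0,0.0105],"dr":[0,0,0]}]' 120
python3 - <<'E'
from h import *
im,C=shot('wrist','w14');s=ctrl.get_state();print(s['eef_pos'],s['tcp_rot'],s['contact_force'],s['wrist_torque'])
crop(im,170,0,370,150,4,'w14c')
im,C=shot('scene','s14');crop(im,190,170,270,240,9,'s14c')
E
```

```text
time: 9.62
eef_pos: [0.5312, -0.0598, 0.0968]
tcp_rot: [0.723, -0.691, 0.001, -0.001]
contact_force: [0.3, 0.1, 3.5]
opening: 0.233
[ 0.5312 -0.0598  0.0967] [ 0.7228 -0.691   0.0009 -0.0009] [0.0865 0.964  3.9536] [ 0.1667 -0.4425  0.1175]
```

View pics/w14c.png

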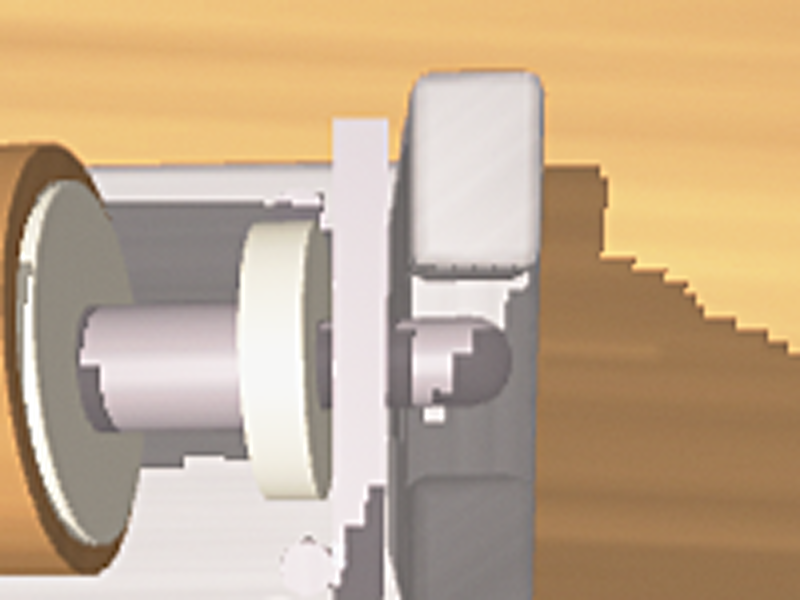

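View pics/s14c.png

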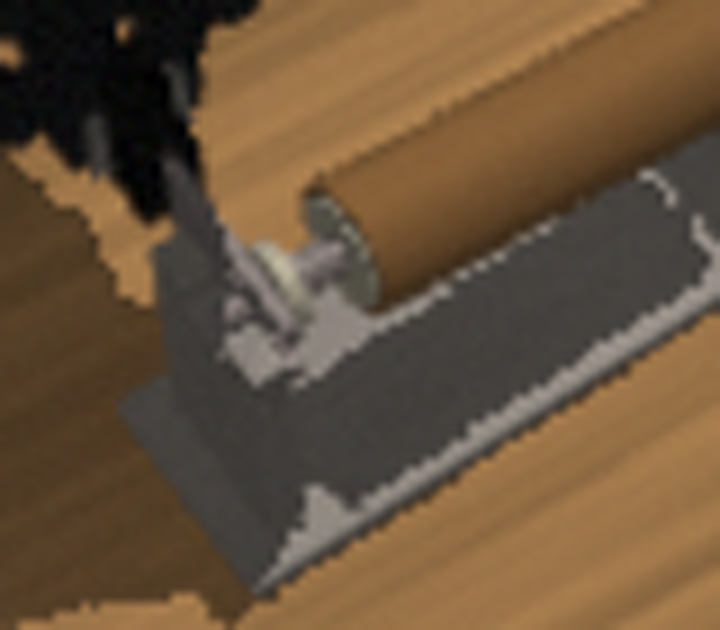

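The pin is resting in the notch, but the fork reads about 4 N upward, so the upper prong is pressing on the pin. I'll come up slightly to centre it.

```bash
python3 -m jog '[{"grip":1,"xyz":[0,0,-0.0015],"dr":[0,0,0]},{"grip":1,"xyz":[0,0,-0.0025],"dr":[0,0,0]},{"grip":1,"xyz":[0,0,-0.0025],"dr":[0,0,0]},{"grip":1,"xyz":[0,0,-0.0025],"dr":[0,0,0]}]' 120
python3 - <<'E'
from h import *
s=ctrl.get_state();print(s['eef_pos'],s['tcp_rot'],s['contact_force'],s['wrist_torque'])
im,C=shot('wrist','w15');s=ctrl.get_state();print(s['eef_pos'],s['contact_force'],s['wrist_torque'])
crop(im,170,0,370,150,4,'w15c')
E
```

```text
time: 10.05
eef_pos: [0.5296, -0.0598, 0.0977]
tcp_rot: [0.723, -0.691, -0.001, 0.0]
contact_force: [0.1, 1.1, -0.3]
opening: 0.231
[ 0.5296 -0.0598  0.0977] [ 0.7228 -0.6911 -0.0007  0.0004] [ 0.0553  1.1404 -0.2655] [ 0.0455 -0.0937  0.0864]
[ 0.5296 -0.0598  0.0978] [-0.2382  0.1392 -0.348 ] [ 0.0093 -0.0511  0.0542]
```

View pics/w15c.png

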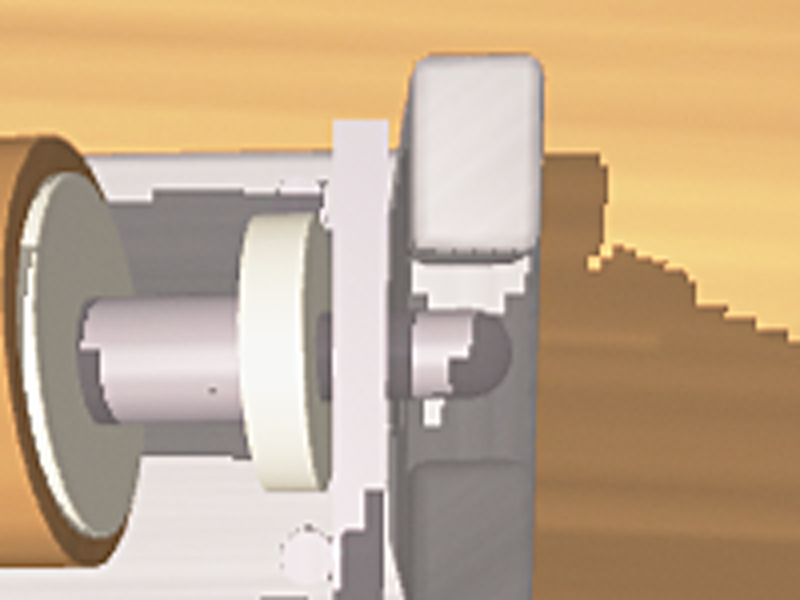

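The force is back to about 0. I'll centre 1 mm more and withdraw the fork straight back.

```bash
python3 -m jog '[{"grip":1,"xyz":[0,0,-0.001],"dr":[0,0,0]},{"grip":1,"xyz":[0,0.008,-0.001],"dr":[0,0,0]},{"grip":1,"xyz":[0,0.018,-0.001],"dr":[0,0,0]},{"grip":1,"xyz":[0,0.035,-0.001],"dr":[0,0,0]},{"grip":1,"xyz":[0,0.055,-0.001],"dr":[0,0,0]},{"grip":1,"xyz":[0,0.075,-0.001],"dr":[0,0,0]},{"grip":1,"xyz":[0,0.075,-0.001],"dr":[0,0,0]}]' 120
python3 - <<'E'
from h import *
im,C=shot('wrist','w16');s=ctrl.get_state();print(s['eef_pos'],s['tcp_rot'],s['contact_force'])
im,C=shot('scene','s16');crop(im,190,140,290,240,7.5,'s16c')
im,C=shot('side','d16');crop(im,225,150,315,240,8,'d16c')
E
```

```text
time: 10.68
eef_pos: [0.4505, -0.0623, 0.0976]
tcp_rot: [0.723, -0.691, -0.003, 0.001]
contact_force: [-0.3, -0.7, -2.2]
opening: 0.23
[ 0.4526 -0.0627  0.0983] [ 0.7225 -0.6914 -0.0012  0.0006] [ 0.9221  0.1814 -0.5561]
```

View pics/s16c.png

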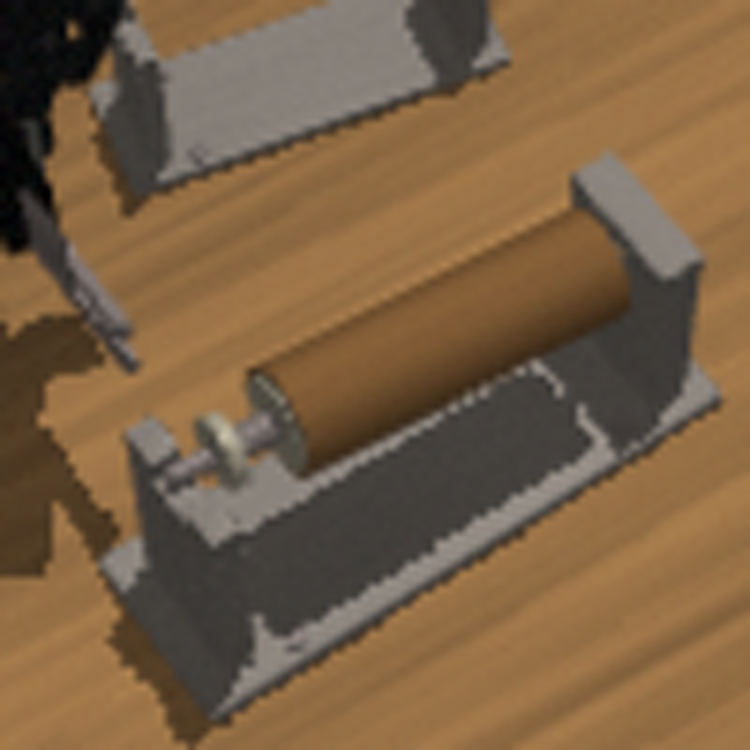

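View pics/w16.png

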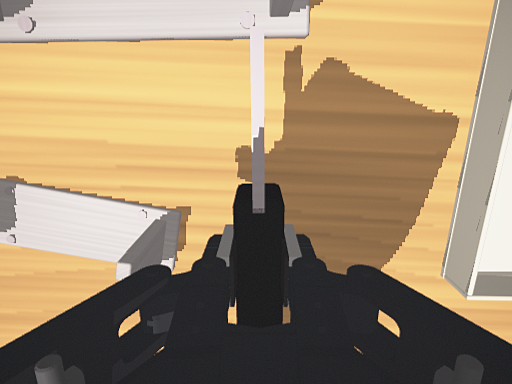

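View pics/d16c.png

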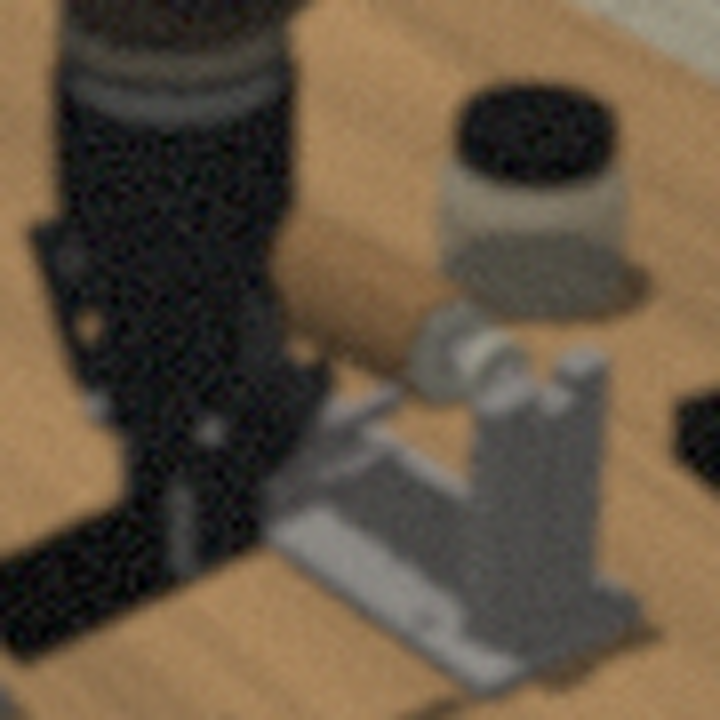

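The pin is parked in the notch (172,473 in the scene crop) and the key is free. Next I'll lay the key at about (0.455, −0.13), between the tray and the holder and clear of both.

```bash
python3 -m jog '[{"grip":1,"xyz":[0.035,0,0],"dr":[0,0,0]},{"grip":1,"xyz":[0.067,0,0],"dr":[0,0,0]},{"grip":1,"xyz":[0.067,0,0.03],"dr":[0,0,0]},{"grip":1,"xyz":[0.067,0,0.06],"dr":[0,0,0]},{"grip":1,"xyz":[0.067,0,0.08],"dr":[0,0,0]},{"grip":1,"xyz":[0.067,0,0.088],"dr":[0,0,0]},{"grip":1,"xyz":[0.067,0,0.0925],"dr":[0,0,0]},{"grip":1,"xyz":[0.067,0,0.0925],"dr":[0,0,0]},{"grip":1,"xyz":[0.067,0,0.0925],"dr":[0,0,0]}]' 120
python3 - <<'E'
from h import *
im,C=shot('wrist','w17');s=ctrl.get_state();print(s['eef_pos'],s['tcp_rot'],s['contact_force'])
E
```

```text
time: 11.58
eef_pos: [0.4586, -0.1306, 0.0097]
tcp_rot: [0.723, -0.69, -0.002, 0.001]
contact_force: [-8.2, 2.1, 18.1]
opening: 0.232
[ 0.4586 -0.1306  0.0097] [ 0.7234 -0.6905 -0.0018  0.0014] [-7.9378  2.6354 17.4703]
```

View pics/w17.png

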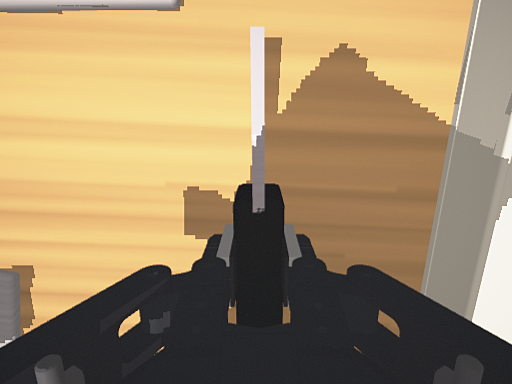

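The key is on the table and pressing with 18 N. I'll relieve that, then release slowly and rise.

```bash
python3 -m jog '[{"grip":1,"xyz":[0,0,-0.002],"dr":[0,0,0]},{"grip":1,"xyz":[0,0,-0.003],"dr":[0,0,0]},{"grip":0.6,"xyz":[0,0,-0.003],"dr":[0,0,0]},{"grip":0.4,"xyz":[0,0,-0.003],"dr":[0,0,0]},{"grip":0.2,"xyz":[0,0,-0.003],"dr":[0,0,0]},{"grip":0.1,"xyz":[0,0,-0.003],"dr":[0,0,0]},{"grip":0.1,"xyz":[0,0,-0.003],"dr":[0,0,0]},{"grip":0.1,"xyz":[0,0,-0.04],"dr":[0,0,0]},{"grip":0.1,"xyz":[0,0,-0.08],"dr":[0,0,0]},{"grip":0.1,"xyz":[0,0,-0.12],"dr":[0,0,0]},{"grip":0.1,"xyz":[0,0,-0.16],"dr":[0,0,0]},{"grip":0.1,"xyz":[0,0,-0.2],"dr":[0,0,0]}]' 60
python3 - <<'E'
from h import *
im,C=shot('wrist','w18');s=ctrl.get_state();print(s['eef_pos'],s['tcp_rot'],s['contact_force'])
im,C=shot('scene','s18');im,C=shot('side','d18');
E
```

```text
time: 12.63
eef_pos: [0.4579, -0.1299, 0.2085]
tcp_rot: [0.723, -0.691, -0.0, 0.0]
contact_force: [1.3, -0.5, -0.0]
opening: 0.901
[ 0.4624 -0.1321  0.2183] [ 0.7229 -0.6909  0.0076 -0.0022] [ 2.1583 -0.841   5.4966]
```

View pics/w18.png

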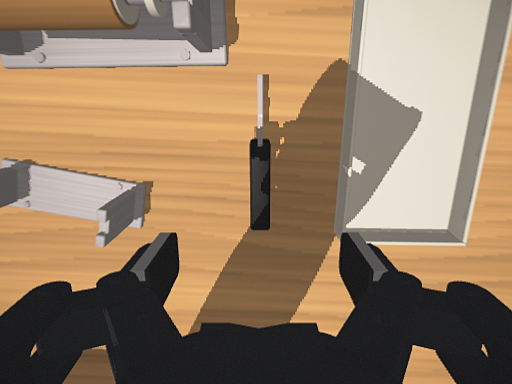

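View pics/s18.png

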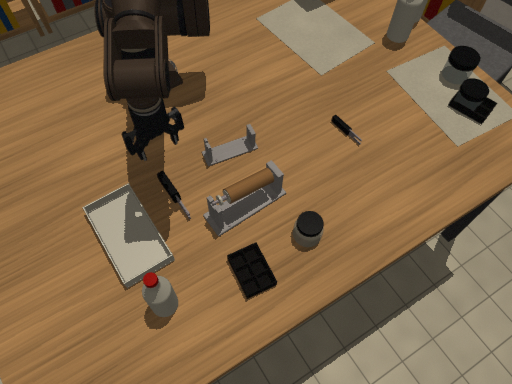

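The key lies flat at (260,160) in the wrist view, clear of tray and holder. Next I'll go over the core and turn the jaws across it.

```bash
python3 -m jog '[{"grip":0,"xyz":[-0.164,-0.1455,-0.02],"dr":[0,0,-1.48]},{"grip":0,"xyz":[-0.164,-0.1455,-0.02],"dr":[0,0,-1.48]},{"grip":0,"xyz":[-0.164,-0.1455,-0.02],"dr":[0,0,-1.48]},{"grip":0,"xyz":[-0.164,-0.1455,-0.02],"dr":[0,0,-1.48]},{"grip":0,"xyz":[-0.164,-0.1455,-0.02],"dr":[0,0,-1.48]},{"grip":0,"xyz":[-0.164,-0.1455,-0.02],"dr":[0,0,-1.48]},{"grip":0,"xyz":[-0.164,-0.1455,-0.02],"dr":[0,0,-1.48]},{"grip":0,"xyz":[-0.164,-0.1455,-0.02],"dr":[0,0,-1.48]},{"grip":0,"xyz":[-0.164,-0.1455,-0.02],"dr":[0,0,-1.48]},{"grip":0,"xyz":[-0.164,-0.1455,-0.02],"dr":[0,0,-1.48]},{"grip":0,"xyz":[-0.164,-0.1455,-0.02],"dr":[0,0,-1.48]},{"grip":0,"xyz":[-0.164,-0.1455,-0.02],"dr":[0,0,-1.48]}]'
python3 - <<'E'
from h import *
im,C=shot('wrist','w19');s=ctrl.get_state();print(s['eef_pos'],s['tcp_rot'],s['contact_force'])
print(W2H(s['eef_pos']))
cv2.imwrite('pics/w19b.png',cv2.resize(im,None,fx=1.5,fy=1.5,interpolation=cv2.INTER_CUBIC))
im,C=shot('side','d19');crop(im,225,150,315,240,8,'d19c')
E
```

```text
time: 13.78
eef_pos: [0.5952, 0.0403, 0.2239]
tcp_rot: [1.0, -0.02, -0.002, -0.0]
contact_force: [-0.4, 0.6, -0.2]
opening: 0.999
[0.5952 0.0403 0.2239] [ 0.9998 -0.0187 -0.0023 -0.0002] [ 0.1606  0.3404 -0.118 ]
[-0.0004  0.0125  0.2239]
```

View pics/w19b.png

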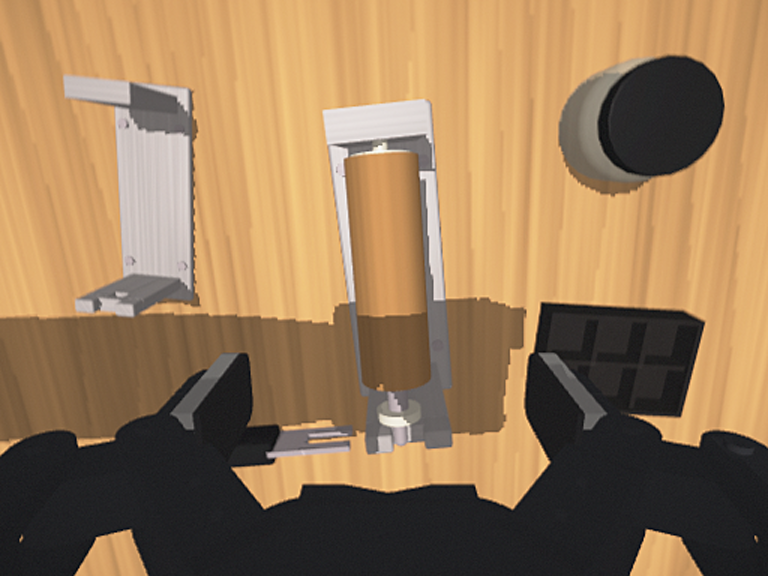

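View pics/d19c.png

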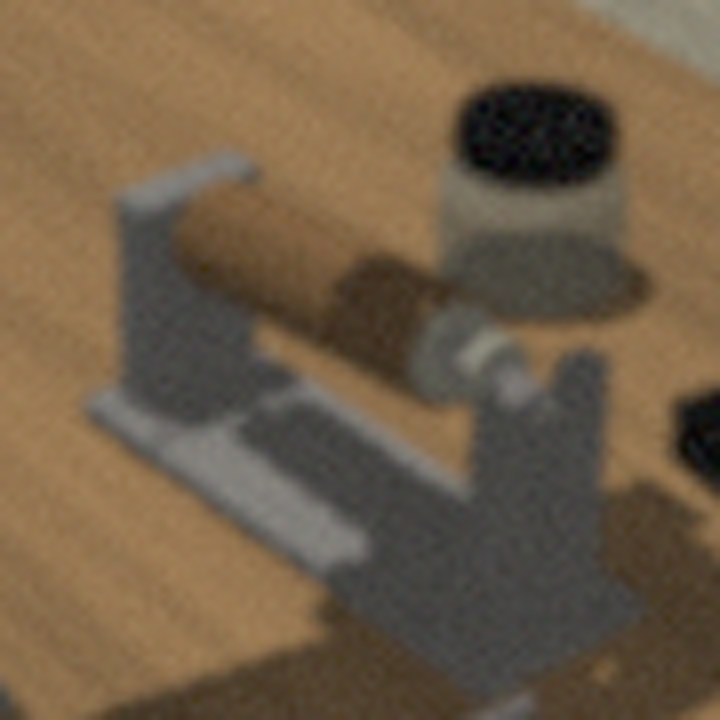

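Run:
```python
from h import *
im,C=load('w19')
f=lambda p:(p[0]/1.5,p[1]/1.5)
for n,p,z in [('top end edge (core top)',(382,153),.088+.022),('low end bulge (core top)',(396,389),.104),('upL',(346,165),.088),('upR',(418.5,165),.088),('loL',(359,380),.103),('loR',(432,380),.103),('collar',(399,411),.106),('pin',(400,440),.107),('+y cheek inner L',(330,145),.1015),('+y cheek inner R',(433,136),.1015),('horn',(452,446),.1115)]:
    X=ray(C,f(p),z);print(n,X,W2H(X))
```

```text
top end edge (core top) [0.5943 0.1108 0.11  ] [0.0026 0.083  0.11  ]
low end bulge (core top) [ 0.5967 -0.0331  0.104 ] [-0.0029 -0.0608  0.104 ]
upL [0.5724 0.1052 0.088 ] [-0.0196  0.0786  0.088 ]
upR [0.6151 0.1034 0.088 ] [0.0229 0.0745 0.088 ]
loL [ 0.5736 -0.0264  0.103 ] [-0.0257 -0.0529  0.103 ]
loR [ 0.6196 -0.0282  0.103 ] [ 0.0202 -0.0572  0.103 ]
collar [ 0.5981 -0.0475  0.106 ] [-0.0024 -0.0753  0.106 ]
pin [ 0.598 -0.068  0.107] [-0.0036 -0.0957  0.107 ]
+y cheek inner L [0.5655 0.1163 0.1015] [-0.0259  0.0901  0.1015]
+y cheek inner R [0.6226 0.1188 0.1015] [0.0313 0.0894 0.1015]
horn [ 0.631  -0.0705  0.1115] [ 0.0292 -0.1001  0.1115]
```

The pin is still in the notch ((400,440), 1.5x) and the core runs from (382,153) to (396,389), so its centre is at about world (0.595, 0.039). Next I'll tilt the tool to match the axis, then descend and grip.

```bash
python3 -m jog '[{"grip":0,"xyz":[0,0.0035,0.03],"dr":[-0.11,0,-0.06]},{"grip":0,"xyz":[0,0.0035,0.07],"dr":[-0.11,0,-0.06]},{"grip":0,"xyz":[0,0.0035,0.11],"dr":[-0.11,0,-0.06]},{"grip":0,"xyz":[0,0.0035,0.135],"dr":[-0.11,0,-0.06]},{"grip":0,"xyz":[0,0.0035,0.146],"dr":[-0.11,0,-0.06]},{"grip":0,"xyz":[0,0.0035,0.146],"dr":[-0.11,0,-0.06]},{"grip":0,"xyz":[0,0.0035,0.146],"dr":[-0.11,0,-0.06]}]' 45
python3 - <<'E'
from h import *
im,C=shot('wrist','w20');s=ctrl.get_state();print(s['eef_pos'],s['tcp_rot'],s['contact_force'])
im,C=shot('side','d20');crop(im,225,130,315,240,7,'d20c')
E
```

```text
time: 14.47
eef_pos: [0.5963, 0.0366, 0.0807]
tcp_rot: [0.998, 0.006, -0.002, 0.055]
contact_force: [0.5, 0.4, 1.1]
opening: 1.001
[0.5975 0.0365 0.0824] [0.9985 0.0065 0.     0.0551] [-0.3339  0.7552  0.7884]
```

View pics/w20.png

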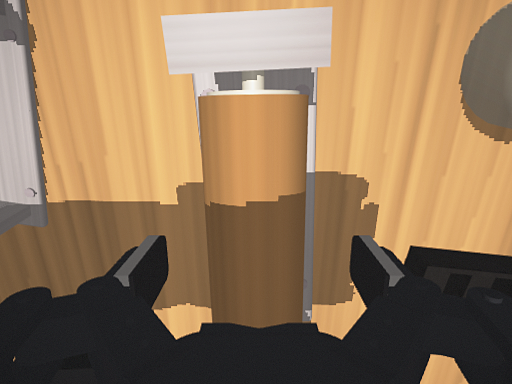

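The core sits between the open jaws (columns 205..305, jaws at 165 and 355). Closing.

```bash
python3 -m jog '[{"grip":0.3,"xyz":[0,0,0],"dr":[0,0,0]},{"grip":0.45,"xyz":[0,0,0],"dr":[0,0,0]},{"grip":0.6,"xyz":[0,0,0],"dr":[0,0,0]},{"grip":1,"xyz":[0,0,0],"dr":[0,0,0]},{"grip":1,"xyz":[0,0,0],"dr":[0,0,0]},{"grip":1,"xyz":[0,0,0],"dr":[0,0,0]},{"grip":1,"xyz":[0,0,0],"dr":[0,0,0]},{"grip":1,"xyz":[0,0,0],"dr":[0,0,0]}]' 45
python3 - <<'E'
from h import *
im,C=shot('wrist','w21');s=ctrl.get_state();print(s['eef_pos'],s['tcp_rot'],s['contact_force'],s['wrist_torque'],s['opening']*85)
im,C=shot('scene','s21');crop(im,190,140,290,240,7.5,'s21c')
E
```

```text
time: 15.23
eef_pos: [0.5967, 0.0366, 0.0821]
tcp_rot: [0.998, 0.008, -0.001, 0.055]
contact_force: [-2.5, -0.4, 6.1]
opening: 0.5
[0.5967 0.0365 0.0821] [ 0.9984  0.0076 -0.0008  0.0554] [-1.3674 -0.2501  5.7911] [-0.0191  0.3653  0.3079] 42.3880747400736
```

View pics/w21.png

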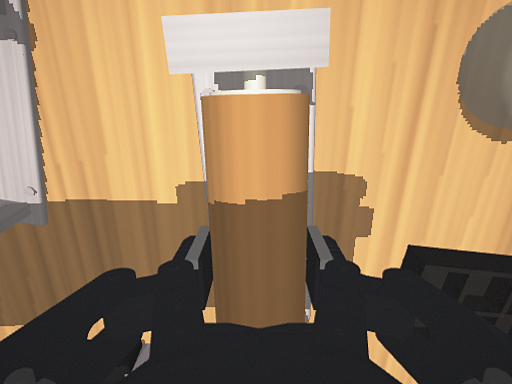

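View pics/s21c.png

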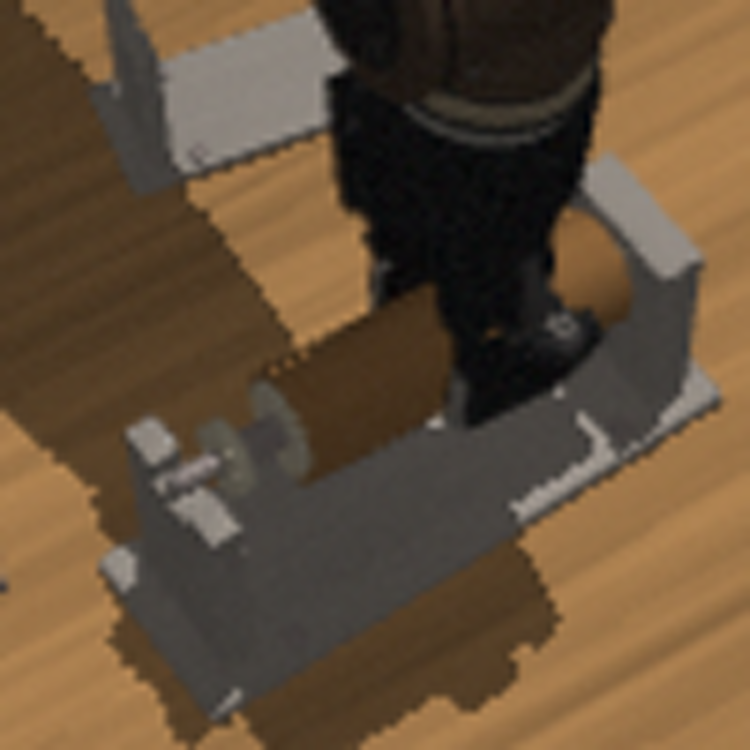

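The core is gripped (opening 42 mm). Now I'll draw it along its axis towards −y (tool +y) in small steps, watching the force.

```bash
python3 -m jog '[{"grip":1,"xyz":[0,0.003,-0.001],"dr":[0,0,0]},{"grip":1,"xyz":[0,0.006,-0.001],"dr":[0,0,0]},{"grip":1,"xyz":[0,0.009,-0.001],"dr":[0,0,0]},{"grip":1,"xyz":[0,0.012,-0.001],"dr":[0,0,0]},{"grip":1,"xyz":[0,0.012,-0.001],"dr":[0,0,0]},{"grip":1,"xyz":[0,0.012,-0.001],"dr":[0,0,0]}]' 60
python3 - <<'E'
from h import *
im,C=shot('wrist','w22');s=ctrl.get_state();print(s['eef_pos'],s['tcp_rot'],s['contact_force'],s['wrist_torque'],s['opening']*85)
im,C=shot('scene','s22');crop(im,190,140,290,240,7.5,'s22c')
E
```

```text
time: 15.83
eef_pos: [0.5965, 0.0248, 0.0829]
tcp_rot: [0.998, 0.007, -0.001, 0.055]
contact_force: [1.5, 1.7, 0.6]
opening: 0.493
[0.5964 0.0249 0.0829] [ 0.9985  0.007  -0.0011  0.0548] [1.3373 2.1213 0.6092] [ 0.3894 -0.1512  0.1024] 41.90198262567199
```

View pics/w22.png

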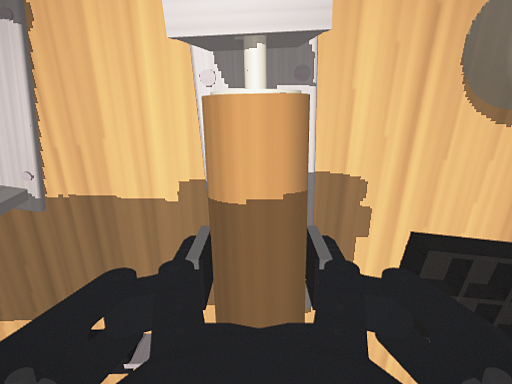

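View pics/s22c.png

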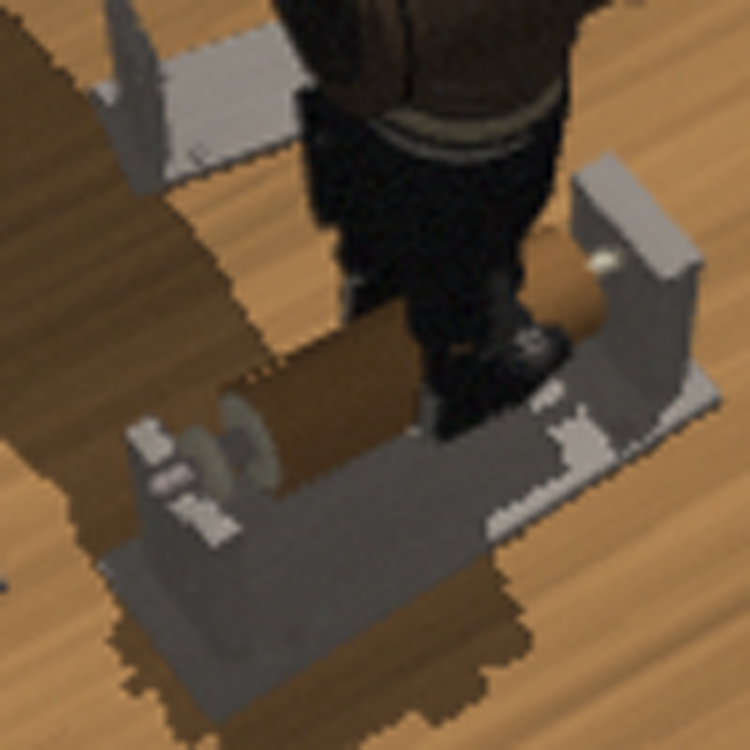

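It has moved 12 mm with about 2 N, and the +y pin shows at (255,60) in the wrist view. I'll draw it the rest of the way out.

```bash
python3 -m jog '[{"grip":1,"xyz":[0,0.0025,0],"dr":[0,0,0]},{"grip":1,"xyz":[0,0.005,0],"dr":[0,0,0]},{"grip":1,"xyz":[0,0.006,0],"dr":[0,0,0]},{"grip":1,"xyz":[0,0.006,0],"dr":[0,0,0]},{"grip":1,"xyz":[0,0.006,0],"dr":[0,0,0]}]' 60
python3 - <<'E'
from h import *
im,C=shot('wrist','w23');s=ctrl.get_state();print(s['eef_pos'],s['tcp_rot'],s['contact_force'],s['wrist_torque'],s['opening']*85)
crop(im,180,0,330,110,5,'w23c')
im,C=shot('scene','s23');crop(im,190,140,290,240,7.5,'s23c')
E
```

```text
time: 16.35
eef_pos: [0.5966, 0.0191, 0.0838]
tcp_rot: [0.998, 0.007, -0.001, 0.055]
contact_force: [2.1, 5.2, -0.2]
opening: 0.492
[0.5965 0.019  0.0838] [ 0.9985  0.007  -0.0011  0.0548] [ 3.4998  5.7799 -0.306 ] [ 0.6763 -0.2608  0.2407] 41.9853467461556
```

View pics/w23c.png

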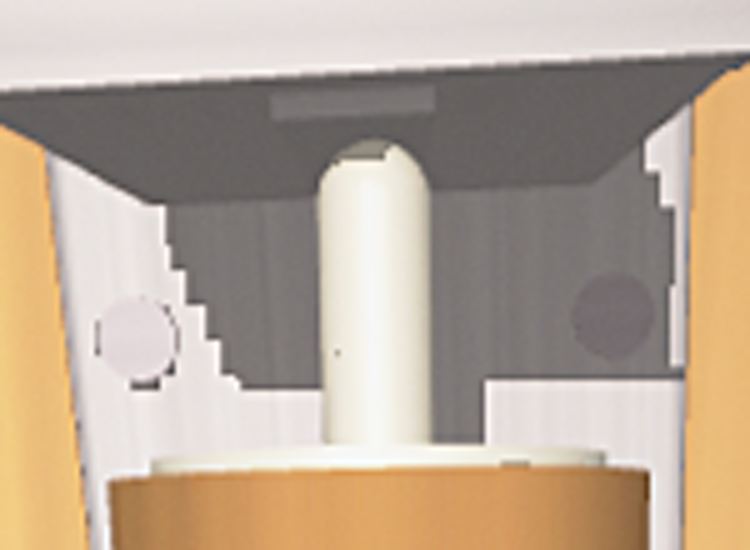

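View pics/s23c.png

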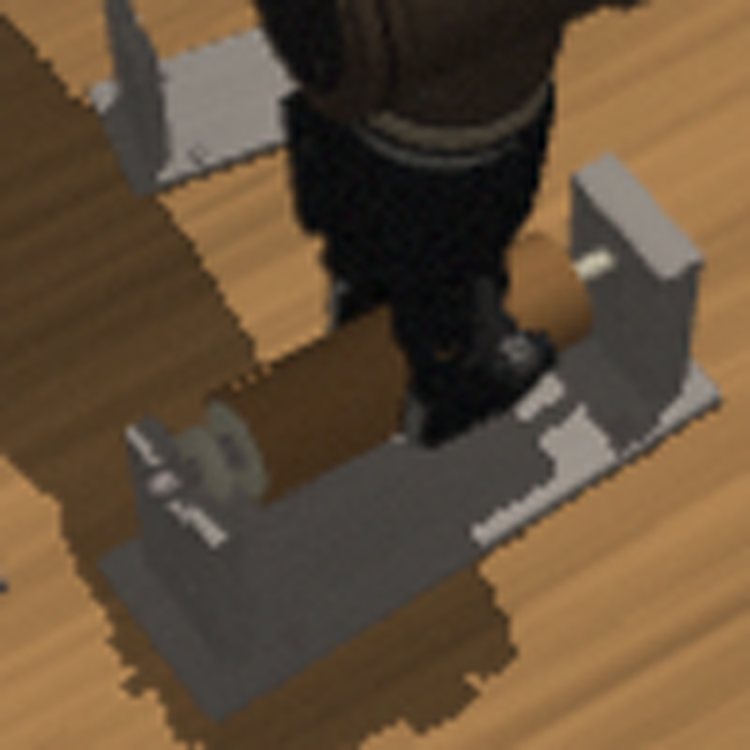

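The +y pin's rounded end at (375,160) is out in front of the cup at (350,105). Next I'll lift straight up (world), slowly at first.

```bash
python3 -m jog '[{"grip":1,"xyz":[0,0.0006,-0.005],"dr":[0,0,0]},{"grip":1,"xyz":[0,0.0011,-0.01],"dr":[0,0,0]},{"grip":1,"xyz":[0,0.0017,-0.015],"dr":[0,0,0]},{"grip":1,"xyz":[0,0.0022,-0.02],"dr":[0,0,0]},{"grip":1,"xyz":[0,0.003,-0.027],"dr":[0,0,0]},{"grip":1,"xyz":[0,0.004,-0.035],"dr":[0,0,0]},{"grip":1,"xyz":[0,0.006,-0.055],"dr":[0,0,0]},{"grip":1,"xyz":[0,0.009,-0.08],"dr":[0,0,0]},{"grip":1,"xyz":[0,0.013,-0.12],"dr":[0,0,0]},{"grip":1,"xyz":[0,0.013,-0.12],"dr":[0,0,0]}]' 60
python3 - <<'E'
from h import *
im,C=shot('wrist','w24');s=ctrl.get_state();print(s['eef_pos'],s['tcp_rot'],s['contact_force'],s['wrist_torque'],s['opening']*85)
im,C=shot('scene','s24')
im,C=shot('side','d24')
E
```

```text
time: 17.28
eef_pos: [0.6018, 0.0178, 0.2154]
tcp_rot: [0.998, 0.007, 0.007, 0.057]
contact_force: [1.4, 0.8, 0.6]
opening: 0.492
[0.6006 0.0179 0.2122] [0.9984 0.0067 0.0054 0.0565] [ 0.2953 -0.0033 -2.2544] [0.0692 0.0292 0.0173] 41.92315868994218
```

View pics/w24.png

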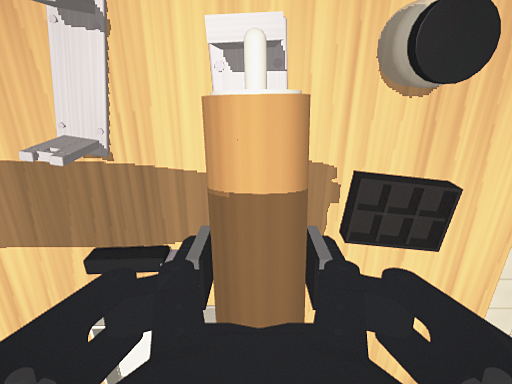

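View pics/s24.png

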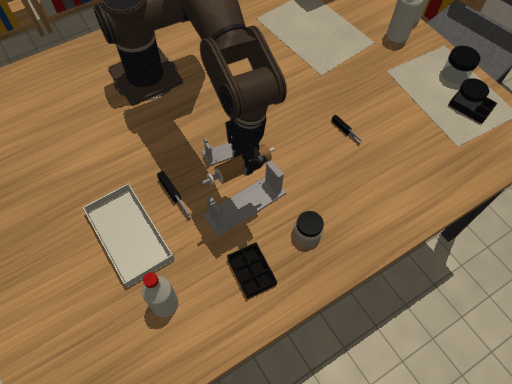

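View pics/d24.png

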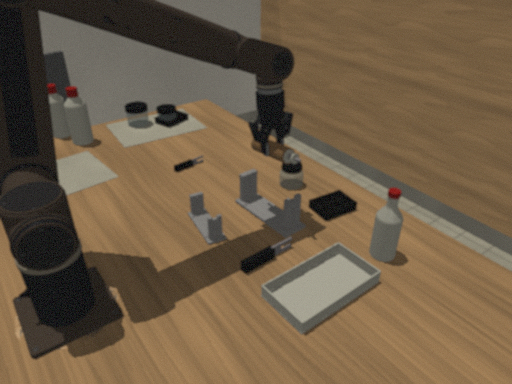

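The spindle is free of the holder in all views, and the forces are about 0 apart from its weight. Next I'll measure the tray and bottle.

Run:
```python
from h import *
S,Cs=load('s24');D,Cd=load('d24')
crop(S,75,175,185,325,4.4,'s24t');crop(D,255,185,415,335,4.4,'d24t')
g=cv2.cvtColor(S,cv2.COLOR_BGR2HSV); m=((g[:,:,1]<60)&(g[:,:,2]>110)).astype(np.uint8)*255
m[:180]=0;m[:,180:]=0
m=cv2.morphologyEx(m,cv2.MORPH_OPEN,np.ones((3,3)))
cs=max(cv2.findContours(m,0,2)[0],key=cv2.contourArea);print(cv2.contourArea(cs),cv2.minAreaRect(cs))
b=cv2.approxPolyDP(cv2.convexHull(cs),6,True)[:,0];print(b.tolist())
for p in b: print(p,ray(Cs,p,.036))
print('cap',ray(Cs,(150,280),.195))
```

```text
3837.5 ((126.74617004394531, 236.43077087402344), (78.63801574707031, 52.4666862487793), 60.2551155090332)
[[130, 193], [167, 257], [123, 282], [87, 214]]
[130 193] [ 0.4135 -0.2348  0.036 ]
[167 257] [ 0.6375 -0.2329  0.036 ]
[123 282] [ 0.6386 -0.3563  0.036 ]
[ 87 214] [ 0.4119 -0.3609  0.036 ]
cap [ 0.7328 -0.2935  0.195 ]
```

View pics/s24t.png

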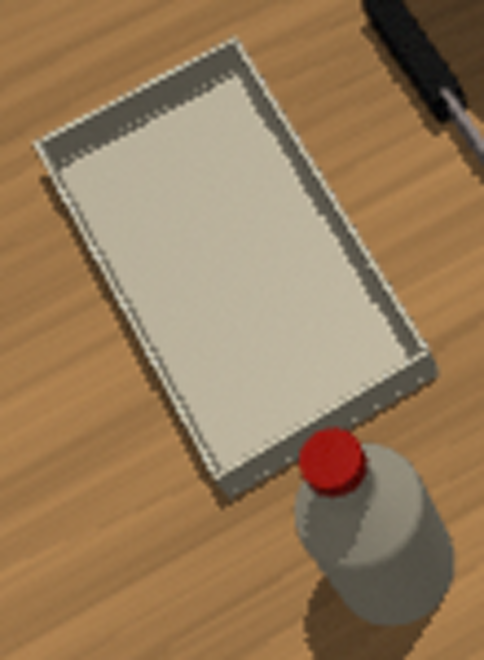

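View pics/d24t.png

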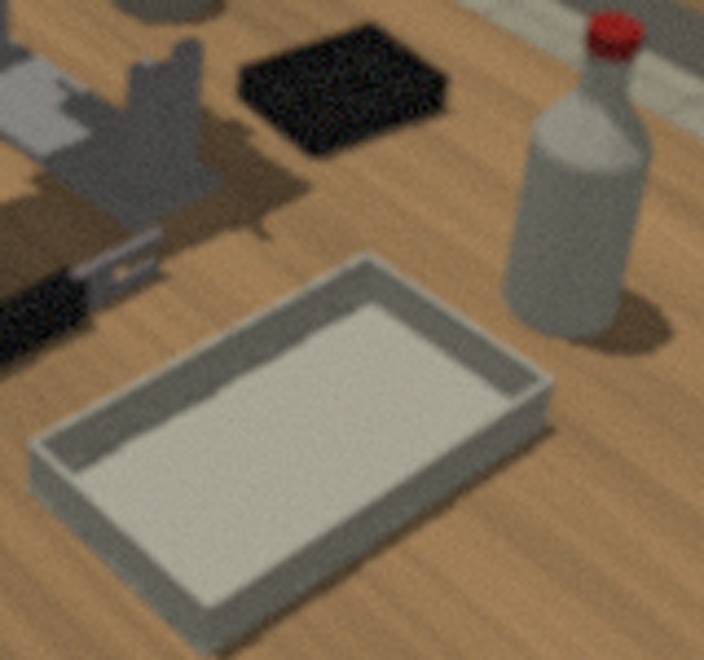

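Run:
```python
from h import *
S,Cs=load('s24');D,Cd=load('d24')
a=np.array([(128.6,184.1),(83,208),(124.5,284.5),(172.7,255)]);b=np.array([(262.3,285),(302,323),(380.5,270.9),(339.1,243)])
P=[]
for p,q in zip(a,b):
    x1=ray(Cs,p,.036);x2=ray(Cd,q,.036);print(x1[:2],x2[:2],tri([(Cs,p),(Cd,q)]));P.append([x1[:2],x2[:2]])
P=np.array(P)
for k in (0,1):
    Q=P[:,k];d=(Q[3]+Q[2]-Q[0]-Q[1])/2;e=(Q[0]+Q[3]-Q[1]-Q[2])/2
    print('c',Q.mean(0),'yaw',np.arctan2(d[1],d[0]),np.arctan2(-e[0],e[1]),np.linalg.norm(d),np.linalg.norm(e))
# holder check bias in scene/side: +y cheek top corner
```

```text
[ 0.385  -0.2262] [ 0.3805 -0.2299] (array([ 0.3827, -0.2263,  0.0321]), np.float64(0.0005879090250229682))
[ 0.3888 -0.3633] [ 0.3819 -0.3669] (array([ 0.3852, -0.3637,  0.0306]), np.float64(8.839312645676881e-05))
[ 0.6465 -0.3557] [ 0.6401 -0.3597] (array([ 0.6447, -0.3564,  0.0312]), np.float64(0.000487014678935988))
[ 0.6404 -0.218 ] [ 0.6351 -0.2261] (array([ 0.6395, -0.2197,  0.0309]), np.float64(0.0032190311644008786))
c [ 0.5152 -0.2908] yaw 0.030699060125116612 0.03636626768942478 0.2566746804060509 0.13755129310065717
c [ 0.5094 -0.2956] yaw 0.021349329245496484 0.02378703920202717 0.2564982606338115 0.13534410718374745
```

```bash
python3 -m jog '[{"grip":1,"xyz":[0,0.03,0],"dr":[0.11,0,0]},{"grip":1,"xyz":[0,0.06,0],"dr":[0.11,0,0]},{"grip":1,"xyz":[0,0.09,0],"dr":[0.11,0,0]},{"grip":1,"xyz":[0,0.1,0],"dr":[0.11,0,0]},{"grip":1,"xyz":[0,0.1,0],"dr":[0.11,0,0]},{"grip":1,"xyz":[0,0.1,0],"dr":[0.11,0,0]}]' 60
python3 - <<'E'
from h import *
s=ctrl.get_state();R=Rn.from_quat(s['tcp_rot']).as_matrix();print(s['eef_pos'],s['tcp_rot'],s['contact_force'],s['opening']*85);print(R)
print(shift([.516,-.292,.19]), 'xyaw',np.arctan2(R[1,0],R[0,0]))
E
```

```text
time: 17.93
eef_pos: [0.5974, -0.0802, 0.2139]
tcp_rot: [1.0, 0.006, -0.003, -0.001]
contact_force: [-0.3, 0.6, -1.6]
opening: 0.499
[ 0.5974 -0.0802  0.2139] [ 1.      0.0062 -0.003  -0.0007] [-0.2914  0.5555 -1.6464] 42.39691843941332
[[ 0.9999  0.0125 -0.0061]
 [ 0.0125 -0.9999  0.0013]
 [-0.0061 -0.0014 -1.    ]]
[-0.0839  0.2108  0.0241] xyaw 0.012470185318116967
```

```bash
python3 -m jog '[{"grip":1,"xyz":[-0.084,0.211,0],"dr":[0,0,1.48]},{"grip":1,"xyz":[-0.084,0.211,0],"dr":[0,0,1.48]},{"grip":1,"xyz":[-0.084,0.211,0],"dr":[0,0,1.48]},{"grip":1,"xyz":[-0.084,0.211,0],"dr":[0,0,1.48]},{"grip":1,"xyz":[-0.084,0.211,0],"dr":[0,0,1.48]},{"grip":1,"xyz":[-0.084,0.211,0],"dr":[0,0,1.48]},{"grip":1,"xyz":[-0.084,0.211,0],"dr":[0,0,1.48]},{"grip":1,"xyz":[-0.084,0.211,0],"dr":[0,0,1.48]},{"grip":1,"xyz":[-0.084,0.211,0],"dr":[0,0,1.48]},{"grip":1,"xyz":[-0.084,0.211,0],"dr":[0,0,1.48]},{"grip":1,"xyz":[-0.084,0.211,0],"dr":[0,0,1.48]},{"grip":1,"xyz":[-0.084,0.211,0],"dr":[0,0,1.48]}]' 60
python3 -m jog '[{"grip":1,"xyz":[0,0,0],"dr":[0,0,0.08]},{"grip":1,"xyz":[0,0,0],"dr":[0,0,0.08]},{"grip":1,"xyz":[0,0,0],"dr":[0,0,0.08]}]' 60
python3 - <<'E'
from h import *
im,C=shot('wrist','w25');s=ctrl.get_state();R=Rn.from_quat(s['tcp_rot']).as_matrix();print(s['eef_pos'],s['tcp_rot'],s['contact_force'],s['opening']*85,'-y yaw',np.arctan2(-R[1,1],-R[0,1]))
im2,C2=shot('side','d25');crop(im2,230,120,430,330,3,'d25c');shot('scene','s25')
E
```

```text
time: 18.93
eef_pos: [0.5174, -0.2903, 0.2146]
tcp_rot: [0.742, -0.671, -0.002, 0.001]
contact_force: [-0.4, 0.2, -1.4]
opening: 0.493
time: 19.18
eef_pos: [0.5174, -0.2909, 0.2149]
tcp_rot: [0.717, -0.697, -0.002, 0.001]
contact_force: [0.1, -0.3, -2.0]
opening: 0.497
[ 0.5174 -0.2911  0.2151] [ 0.717  -0.6971 -0.0018  0.0011] [ 0.0075 -0.1685 -2.0189] 41.81386470988047 -y yaw 0.028147650567157522
```

View pics/w25.png

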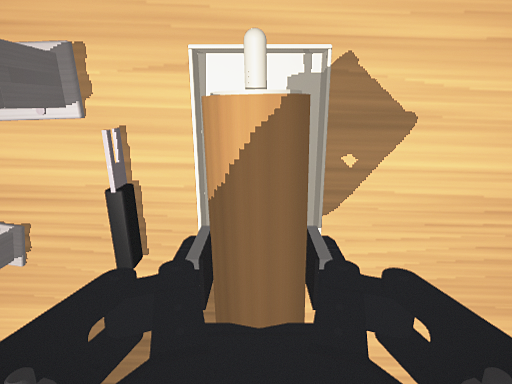

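View pics/d25c.png

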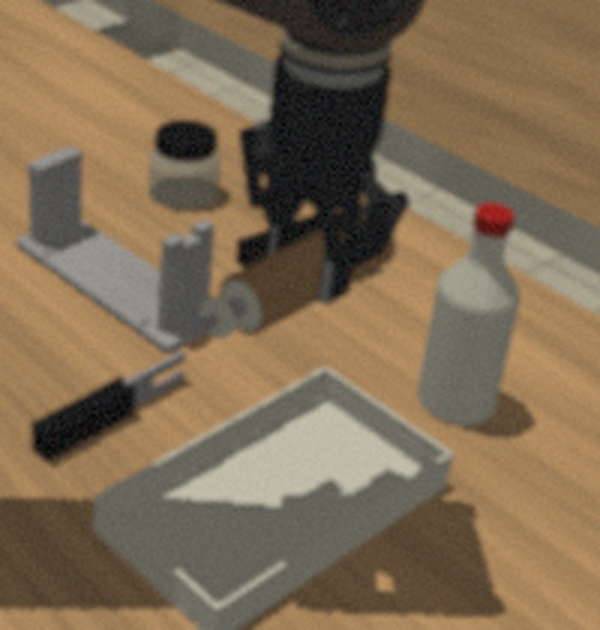

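Run:
```python
from h import *
im,C=load('w25');crop(im,180,10,340,160,4.5,'w25c')
a=ray(C,(189,46),.036);b=ray(C,(331,45.5),.036);l=ray(C,(199,225),.036);r=ray(C,(322,225),.036);print(a,b,l,r)
d=a-b;print('width',np.linalg.norm(d),'yaw',np.arctan2(-d[0],d[1]), 'left wall yaw',np.arctan2(*(a-l)[1::-1]),'right',np.arctan2(*(b-r)[1::-1]))
yaw=.028;ex=np.array([np.cos(yaw),np.sin(yaw)]);print('centre',(a+b)[:2]/2-ex*.13)
c=he()
# core end: top rim edge & silhouettes, axis assumed tool z -.0187..; far end of core
for n,p,z in [('coreL',(203,96),-.0187),('coreR',(310,96),-.0187),('core end top',(256,92),-.0187-.022),('pin tip',(256,28),-.0187-.003),('pinL',(245,75),-.0187),('pinR',(267,75),-.0187)]: print(n,toolray(c,p,z))
```

```text
[ 0.6368 -0.2188  0.036 ] [ 0.641  -0.3559  0.036 ] [ 0.4512 -0.2239  0.036 ] [ 0.4552 -0.3627  0.036 ]
width 0.13717953130911414 yaw 0.030639236232992435 left wall yaw 0.027658232790770294 right 0.0366202681365665
centre [ 0.509 -0.291]
coreL [-0.0224 -0.0702 -0.0187]
coreR [ 0.0191 -0.0702 -0.0187]
core end top [-0.0016 -0.0708 -0.0407]
pin tip [-0.0018 -0.0934 -0.0217]
pinL [-0.006  -0.0779 -0.0187]
pinR [ 0.0024 -0.0779 -0.0187]
```

View pics/w25c.png

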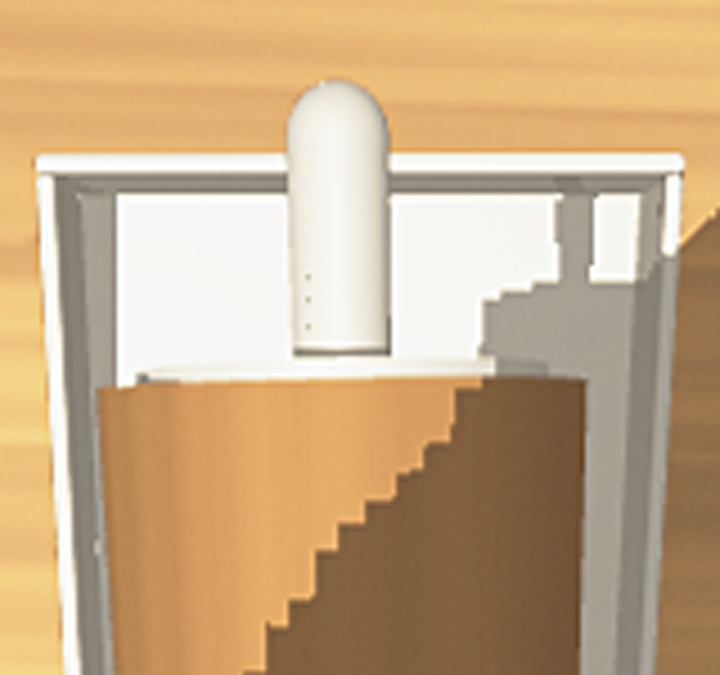

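The core hangs straight over the tray. The three views put the tray centre at about (0.511, −0.292) with yaw 0.03, within ±3 mm. I'll correct by 2–3 mm and descend to just above the floor.

```bash
python3 -m jog '[{"grip":1,"xyz":[0.002,0.0035,0.03],"dr":[0,0,0]},{"grip":1,"xyz":[0.002,0.0035,0.07],"dr":[0,0,0]},{"grip":1,"xyz":[0.002,0.0035,0.11],"dr":[0,0,0]},{"grip":1,"xyz":[0.002,0.0035,0.145],"dr":[0,0,0]},{"grip":1,"xyz":[0.002,0.0035,0.17],"dr":[0,0,0]},{"grip":1,"xyz":[0.002,0.0035,0.182],"dr":[0,0,0]},{"grip":1,"xyz":[0.002,0.0035,0.182],"dr":[0,0,0]},{"grip":1,"xyz":[0.002,0.0035,0.182],"dr":[0,0,0]}]' 60
python3 - <<'E'
from h import *
im,C=shot('wrist','w26');s=ctrl.get_state();print(s['eef_pos'],s['tcp_rot'],s['contact_force'],s['wrist_torque'])
im,C=shot('side','d26');crop(im,240,170,420,330,4,'d26c')
im,C=shot('scene','s26');crop(im,70,150,200,310,4,'s26c')
E
```

```text
time: 20.0
eef_pos: [0.5135, -0.2947, 0.0342]
tcp_rot: [0.716, -0.698, -0.001, 0.001]
contact_force: [-0.3, -0.4, -1.3]
opening: 0.493
[ 0.5144 -0.2955  0.0357] [ 0.7159 -0.6982  0.0005  0.001 ] [-0.282  -0.838  -1.0066] [-0.0175  0.0185  0.0179]
```

View pics/d26c.png

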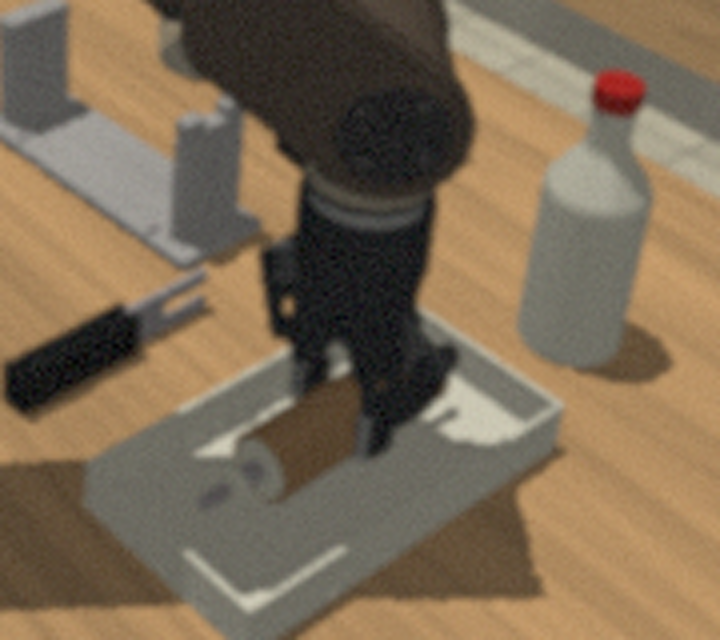

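View pics/w26.png

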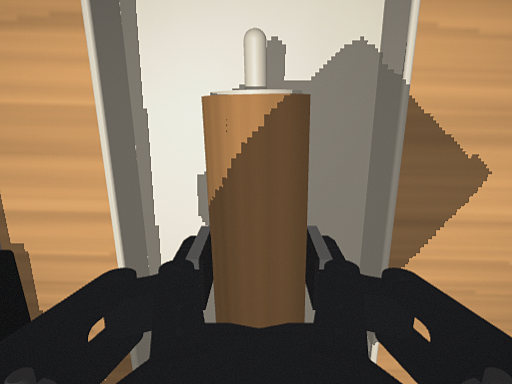

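View pics/s26c.png

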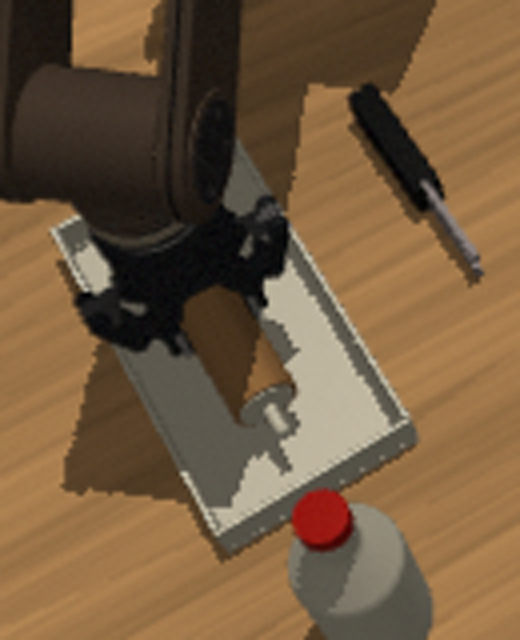

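Run:
```python
from h import *
im,C=load('w26');crop(im,70,60,440,130,2.1,'x')
for v in (40,100,150,200):
    row=im[v].astype(int); sat=row.max(1)-row.min(1); m=sat<25
    # outermost low-sat pixels
    xs=np.where(m)[0]; xs=xs[(xs>60)&(xs<440)]
    L=xs[0];Rr=xs[-1]
    a=ray(C,(L,v),.036);b=ray(C,(Rr+1,v),.036);print(v,L,Rr,a[:2],b[:2],'w',np.linalg.norm(a-b),'mid',((a+b)/2)[:2])
for v in (110,150,200):
    row=im[v].astype(int); o=(row[:,2]-row[:,0]>35); xs=np.where(o)[0]; xs=xs[(xs>190)&(xs<325)];print('core',v,xs[0],xs[-1],[ray(C,((xs[0]+xs[-1]+1)/2,v),.046)[:2]])
s=ctrl.get_state();print(s['eef_pos'])
```

```text
40 88 414 [ 0.605  -0.2198] [ 0.6083 -0.3573] w 0.13754137298528932 mid [ 0.6066 -0.2885]
100 96 407 [ 0.5807 -0.2203] [ 0.5841 -0.3581] w 0.13782643852364915 mid [ 0.5824 -0.2892]
150 102 401 [ 0.5586 -0.2204] [ 0.562  -0.3587] w 0.13831790094717286 mid [ 0.5603 -0.2896]
200 109 395 [ 0.5344 -0.2211] [ 0.5379 -0.3594] w 0.13837149711935376 mid [ 0.5361 -0.2903]
core 110 202 309 [array([ 0.5784, -0.2912])]
core 150 205 308 [array([ 0.5618, -0.292 ])]
core 200 208 307 [array([ 0.5394, -0.2929])]
[ 0.5149 -0.2959  0.0366]
```

The core sits 2.4 mm to −y of the tray's midline and is turned about 0.015 rad. I'll correct both and lower in small steps.

```bash
python3 -m jog '[{"grip":1,"xyz":[-0.0024,0,0.003],"dr":[0,0,0.015]},{"grip":1,"xyz":[-0.0024,0,0.006],"dr":[0,0,0.015]},{"grip":1,"xyz":[-0.0024,0,0.009],"dr":[0,0,0.015]},{"grip":1,"xyz":[-0.0024,0,0.011],"dr":[0,0,0.015]},{"grip":1,"xyz":[-0.0024,0,0.011],"dr":[0,0,0.015]},{"grip":1,"xyz":[-0.0024,0,0.011],"dr":[0,0,0.015]}]' 60
python3 -m jog '[{"grip":1,"xyz":[0,0,0.0015],"dr":[0,0,0]},{"grip":1,"xyz":[0,0,0.0015],"dr":[0,0,0]},{"grip":1,"xyz":[0,0,0.0015],"dr":[0,0,0]}]' 60
python3 - <<'E'
from h import *
im,C=shot('side','d27');crop(im,240,170,420,330,4,'d27c')
E
```

```text
time: 20.65
eef_pos: [0.5128, -0.2919, 0.0224]
tcp_rot: [0.711, -0.704, -0.002, 0.001]
contact_force: [0.3, 0.3, -1.0]
opening: 0.498
time: 20.9
eef_pos: [0.513, -0.2921, 0.0212]
tcp_rot: [0.71, -0.704, -0.001, 0.001]
contact_force: [-0.4, -0.6, -1.3]
opening: 0.497
```

View pics/d27c.png

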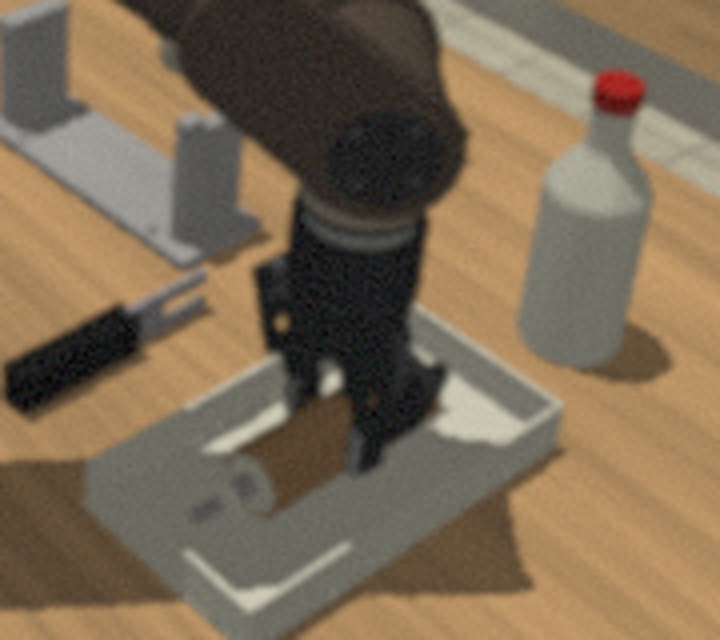

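No contact yet, so I'll continue down in 1.5 mm steps until the force shows contact.

```bash
python3 -m jog '[{"grip":1,"xyz":[0,0,0.0015],"dr":[0,0,0]},{"grip":1,"xyz":[0,0,0.003],"dr":[0,0,0]},{"grip":1,"xyz":[0,0,0.003],"dr":[0,0,0]}]' 60
python3 -m jog '[{"grip":1,"xyz":[0,0,0.0015],"dr":[0,0,0]},{"grip":1,"xyz":[0,0,0.0015],"dr":[0,0,0]},{"grip":1,"xyz":[0,0,0.0015],"dr":[0,0,0]}]' 60
```

```text
time: 21.2
eef_pos: [0.5128, -0.2919, 0.0179]
tcp_rot: [0.711, -0.704, -0.001, 0.001]
contact_force: [-0.5, 0.6, -1.7]
opening: 0.497
time: 21.45
eef_pos: [0.5129, -0.292, 0.0166]
tcp_rot: [0.711, -0.704, -0.001, 0.001]
contact_force: [-0.2, 0.6, -2.2]
opening: 0.495
```

```bash
python3 -m jog '[{"grip":1,"xyz":[0,0,0.0015],"dr":[0,0,0]},{"grip":1,"xyz":[0,0,0.0015],"dr":[0,0,0]},{"grip":1,"xyz":[0,0,0.0015],"dr":[0,0,0]}]' 60
python3 - <<'E'
from h import *
im,C=shot('wrist','w28');s=ctrl.get_state();print(s['eef_pos'],s['contact_force'])
crop(im,80,0,440,230,2.1,'w28c')
E
```

```text
time: 21.7
eef_pos: [0.5129, -0.292, 0.0151]
tcp_rot: [0.711, -0.704, -0.001, 0.001]
contact_force: [0.1, -0.3, -1.7]
opening: 0.494
[ 0.513  -0.2921  0.0152] [-0.6333 -0.5308 -1.44  ]
```

View pics/w28c.png

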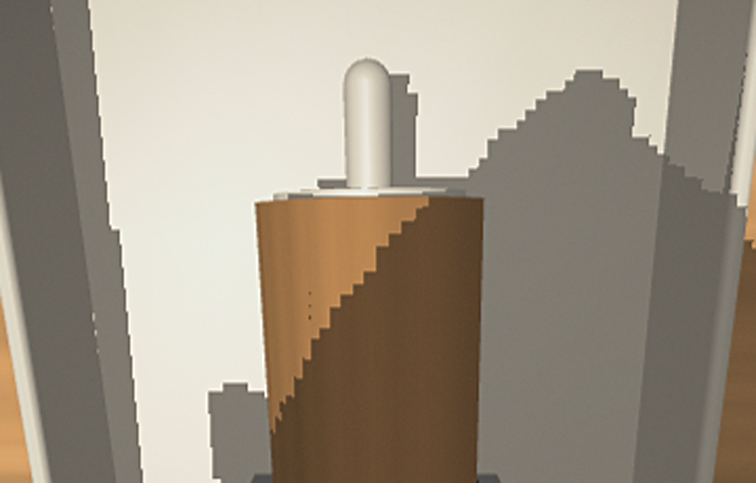

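```bash
for i in 1; do python3 -m jog '[{"grip":1,"xyz":[0,0,0.001],"dr":[0,0,0]},{"grip":1,"xyz":[0,0,0.002],"dr":[0,0,0]},{"grip":1,"xyz":[0,0,0.002],"dr":[0,0,0]}]' 60; done
python3 -c "
from h import *
print(ctrl.get_state()['contact_force'])"
```

```text
time: 22.0
eef_pos: [0.5131, -0.2922, 0.0136]
tcp_rot: [0.711, -0.704, -0.001, 0.001]
contact_force: [-0.8, 0.9, 0.4]
opening: 0.498
[-0.7663  0.8729  0.4326]
```

```bash
python3 -m jog '[{"grip":1,"xyz":[0,0,0.0008],"dr":[0,0,0]},{"grip":1,"xyz":[0,0,0.001],"dr":[0,0,0]},{"grip":1,"xyz":[0,0,0.001],"dr":[0,0,0]}]' 60
```

```text
time: 22.25
eef_pos: [0.5131, -0.2922, 0.0136]
tcp_rot: [0.711, -0.704, -0.001, 0.001]
contact_force: [-3.3, 1.6, 6.8]
opening: 0.493
```

It's in contact: 7 N and z has stopped at 0.0136. I'll open part-way, which leaves room to the walls, and rise.

```bash
python3 -m jog '[{"grip":0.45,"xyz":[0,0,0],"dr":[0,0,0]},{"grip":0.4,"xyz":[0,0,0],"dr":[0,0,0]},{"grip":0.3,"xyz":[0,0,0],"dr":[0,0,0]},{"grip":0.25,"xyz":[0,0,0],"dr":[0,0,0]},{"grip":0.25,"xyz":[0,0,0],"dr":[0,0,0]},{"grip":0.25,"xyz":[0,0,-0.01],"dr":[0,0,0]},{"grip":0.25,"xyz":[0,0,-0.03],"dr":[0,0,0]},{"grip":0.25,"xyz":[0,0,-0.06],"dr":[0,0,0]},{"grip":0.25,"xyz":[0,0,-0.1],"dr":[0,0,0]},{"grip":0.25,"xyz":[0,0,-0.14],"dr":[0,0,0]},{"grip":0.25,"xyz":[0,0,-0.18],"dr":[0,0,0]},{"grip":0.25,"xyz":[0,0,-0.22],"dr":[0,0,0]}]' 30
python3 - <<'E'
from h import *
im,C=shot('wrist','w29');s=ctrl.get_state();print(s['eef_pos'],s['contact_force'],s['opening'])
shot('scene','s29');im,C=shot('side','d29');crop(im,160,140,420,340,3,'d29c')
E
```

```text
time: 23.25
eef_pos: [0.5134, -0.2918, 0.235]
tcp_rot: [0.711, -0.704, -0.001, 0.001]
contact_force: [1.4, -1.6, 0.0]
opening: 0.753
[ 0.5171 -0.2946  0.2458] [ 2.1065 -1.4108  6.4023] 0.7468074500674474
```

View pics/w29.png

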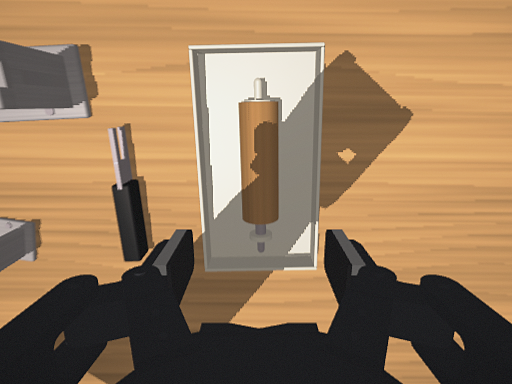

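View pics/d29c.png

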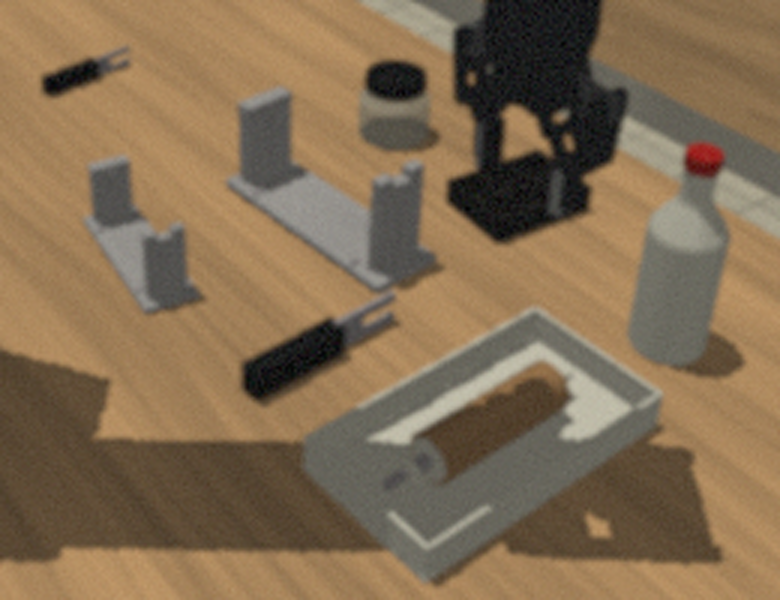

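View pics/s29.png

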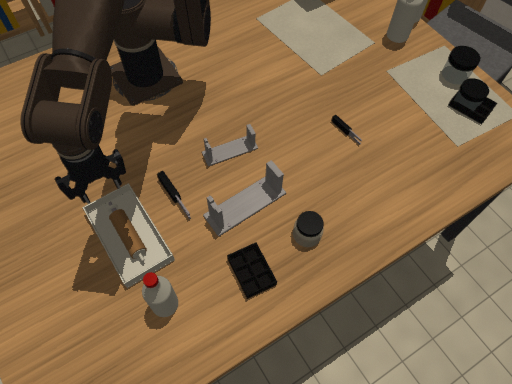

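The spindle lies along the tray's midline, with the core at (259,160) and the tray walls at about 200 and 320. Its ends are inside at rows 78 and 253. I'll dwell briefly, check that it stays put, and hand in.

```bash
python3 -m jog '[{"grip":0.25,"xyz":[0,0,0],"dr":[0,0,0]},{"grip":0.25,"xyz":[0,0,0],"dr":[0,0,0]},{"grip":0.25,"xyz":[0,0,0],"dr":[0,0,0]},{"grip":0.25,"xyz":[0,0,0],"dr":[0,0,0]},{"grip":0.25,"xyz":[0,0,0],"dr":[0,0,0]},{"grip":0.25,"xyz":[0,0,0],"dr":[0,0,0]}]'
python3 - <<'E'
from h import *
im,C=shot('wrist','w30')
for n,p,z in [('core far',(260,99),.04),('core near',(260,222),.03),('tip far',(260,79),.026),('tip near',(261,251),.026),('rimFL',(190,45),.036),('rimFR',(325,44),.036),('rimNL',(206,270),.036),('rimNR',(317,269),.036)]: print(n,ray(C,p,z)[:2])
a,_=load('s29');b,_=shot('scene','s30');d=cv2.absdiff(a,b)[190:290,80:175];print('scene diff in tray',(d.max(2)>40).sum())
E
```

```text
time: 23.9
eef_pos: [0.5135, -0.2919, 0.2313]
tcp_rot: [0.711, -0.704, -0.002, 0.001]
contact_force: [0.4, 0.8, 0.1]
opening: 0.752
core far [ 0.5858 -0.2912]
core near [ 0.4439 -0.2927]
tip far [ 0.6066 -0.291 ]
tip near [ 0.4034 -0.2944]
rimFL [ 0.6378 -0.2197]
rimFR [ 0.6399 -0.3565]
rimNL [ 0.3819 -0.2264]
rimNR [ 0.3848 -0.3638]
scene diff in tray 143
```

View pics/w30.png

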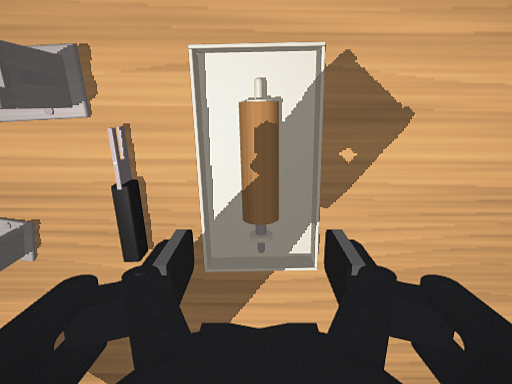

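```bash
python3 -c "
from plant import ctrl
print(ctrl.sign_off())"
```

```text
the job is handed in; nothing more can be done
None
```

The job is done and handed in at about 24 s; `sign_off` gave no verdict.

**What I did**
- **Pin:** I slipped the 165 mm key over the pin and pushed the collar until the pin left its cup. The push force was about 5 N, short of the hard stop. I then raised that end, and the pin sprang out into the notch.
- **Key:** I laid it on the table between the holder and the tray, clear of both.
- **Spindle:** I drew it towards −y with about 6 N against the spring, lifted it out, and lowered it into the tray. I released it only after it touched the floor.

**Last checks**
- **Position:** the core centre is at about (0.514, −0.292) and the tray centre at about (0.511, −0.292). The spindle is aligned with the tray to within about 0.02 rad, and both ends are inside the walls.
- **Stillness:** the last two wrist views, 0.6 s apart, show the spindle still and the gripper clear of everything.
- **Bystanders:** the bottle, jar and mould look unmoved by eye in the last pictures; I did not measure them.

**What was not clean**
- **Forces:** while lowering the pin into the notch, the key's upper prong briefly pressed on it with about 4 N. When I laid the key down it pressed the table with about 18 N before I eased off, and the spindle touched down at about 7 N. All are below the 40 N limit.
- **Views:** the three camera views of the tray centre differed by up to 6 mm. I settled it with close wrist views.
- **Picture difference:** a pixel comparison of the tray area between the last two scene pictures flagged 143 changed pixels. I put that down to the arm's moving shadow, since the spindle had not moved in the wrist view.

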